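Put the spare battery packs on charge

ROBOT

A 6-joint arm with a two-finger parallel gripper is mounted at the origin on the work surface. World frame = base frame: x ahead of the robot, y to its left, z up, the work surface at z = 0. Lengths are in m, angles in rad, forces in N, time in s.
With the tool pointing down it reaches from about 0.225 to 0.875 m from the base axis. Payload 3.4 kg.
Tool frame: the origin (TCP) lies on the mounting face of the last link; the fingertips stand 173 mm ahead of it and the grasp point (between the pads) lies 155 mm ahead of it; z points along the fingers, y is the line along which they close (so a half turn about z gives the same grasp; the last joint's range is limited). The gripper opens to 85 mm and grips with 20 to 120 N. Pads are 22 mm wide; open, the fingers measure 114 mm over their backs; the gripper's body (76 mm by 85 mm) begins 54 mm behind the grasp point. The pads swing forward as they close: fully open they stand 13 mm farther back than shut.
Start: joints at [1.175, 0.276, 1.505, -0, 1.361, -0.121], TCP at [0.156, 0.553, 0.405] pointing down, gripper open.
Joint ranges: [-2.89, 2.89], [-0.75, 2.08], [0.22, 2.7], [-1.18, 4.32], [0.11, 2.71], [-2.7, 2.7]. Speed limits (rad/s): [2.57, 2.57, 3.14, 3.14, 3.14, 3.14].

INTERFACE

Orientations are given as a unit quaternion [w, x, y, z].
In Python, from rig import manip gives the robot as it stands.
- The arm moves only by the tool carry_out, never from a script. Its arguments are lists of equal length, an entry for each row: "linear": the shift along the world's x, y, z each as a share of 500 mm, from -1 to 1, a list of three; "angular": the turn, a rotation vector about the world's x, y, z each as a share of 0.08 rad, from -1 to 1, a list of three; "hand": the opening, from 0 (shut) to 1 (fully open). In form: {"linear": [[x, y, z], ...], "angular": [[rx, ry, rz], ...], "hand": [hand, ...]}. A call has 1 to 8 rows; each row shifts and turns the commanded pose from where the row before left it; what a row does not reach is not made up. A row lasts 1/12 s, in which the tool goes at most 41.7 mm and 7.16 degrees, less where a joint would pass 70% of its speed; a pose out of reach is approached as far as the arm can. A call with a number of a shift or a turn outside -1 to 1 is refused whole. A call with a gripper value outside its range is refused whole. The fingers move at their own pace and stop on an object; "force" is the grip in N (left out, the last holds). Time passes only in rows, so rows that do not move let the fingers close. It gives the time, the measured TCP pose, the force, the opening and the grip force at its end, in the units of the state.
- manip.get_state(): the state, without advancing time (a new reading comes with each control period).
- manip.get_image(name): name is "scene" or "top"; returns the picture (400x640x3 uint8, red, green, blue); there is no depth.
- manip.camera_params(name): a dict with "fx", "fy", "cx", "cy" (pixels), "view" (4x4, takes a point from world to camera coordinates). Camera axes: x right, y down, z forward; pixel columns grow to the right and rows downward; lengths in m; the calibration is good to about 2 mm. A picture is of the moment at which its call begins. camera_params takes no time and is no camera call.
- manip.sign_off(): hands the job in; it is judged then, once.
The state is a dict: "clock": time; "qpos": joint angles; "qd": joint speeds; "effort": joint torques, N m; "position": TCP position; "ee_rot": TCP orientation; "contact_force": force on the tool from outside, world axes, zero at the start; "moment": the same for the moment, N m; "width": finger opening in m; "gripper_force": force on a finger pad.
Only numpy, scipy, OpenCV 4.12 (cv2) and the standard library are available. Lean on these libraries where they do the work, as an engineer would, in place of code of your own. Each camera call takes 0.05 s, during which the arm holds its last target. There are 200 camera calls.

TASK

Put the spare battery packs on charge. First clear the glasses case off the charging dock and lay it in the wooden valet tray, stand the charged packs with green caps from the dock on the green mat, and drop every other battery pack, one at a time, upright and fully down into a bay of its own kind (orange slim ones into orange-rimmed bays, blue wide ones into blue-rimmed bays). When all that is done, press the green start button right down, and leave the other things on the desk where they are.

Things in the scene. Friction and masses are not known exactly. Their poses are not given: they have to be found in the camera images.
- dock: white charging dock, fixed to the desk, 225 (x) x 250 (y) x 45 mm high, with three slim orange-rimmed bays in its far row and two wide blue-rimmed bays in its near row. Origin: centre of its underside, on the desk; z up
- slim_bay0 (a point): centre of the mouth of a slim bay (orange rim) of the dock, level with the dock's top, at x 65, y -78 mm in the dock's frame; opening 71 (along dock x) x 39 mm (along dock y), 2 mm chamfer, 16 mm deep, flat floor
- slim_bay1 (a point): centre of the mouth of a slim bay (orange rim) of the dock, level with the dock's top, at x 65, y 0 mm in the dock's frame; opening 71 (along dock x) x 39 mm (along dock y), 2 mm chamfer, 16 mm deep, flat floor
- slim_bay2 (a point): centre of the mouth of a slim bay (orange rim) of the dock, level with the dock's top, at x 65, y 78 mm in the dock's frame; opening 71 (along dock x) x 39 mm (along dock y), 2 mm chamfer, 16 mm deep, flat floor
- wide_bay0 (a point): centre of the mouth of a wide bay (blue rim) of the dock, level with the dock's top, at x -40, y -50 mm in the dock's frame; opening 71 (along dock x) x 51 mm (along dock y), 2 mm chamfer, 16 mm deep, flat floor
- wide_bay1 (a point): centre of the mouth of a wide bay (blue rim) of the dock, level with the dock's top, at x -40, y 50 mm in the dock's frame; opening 71 (along dock x) x 51 mm (along dock y), 2 mm chamfer, 16 mm deep, flat floor
- start (a joint): travel of the dock's start button in m: 0 released, 0.006 fully down; a sprung push button pressed straight down, 5 N takes it fully down, and it comes back up when let go
- start_top (a point): centre of the top face of the green start button (26 mm across) in its black housing, standing 18 mm high on the dock's top at its near left corner (x -90, y 100 mm in the dock's frame), 63 mm above the desk
- case: closed, stiff brown glasses case, 160 (x) x 55 (y) x 34 mm high with rounded edges, 110 g, lying flat on top of the dock across the two wide bays at the start, long side roughly along the dock's y. Origin: centre of its underside; z up
- tray: light wooden valet tray, fixed to the desk, outside 200 (x) x 130 (y) x 22 mm high, walls and floor 5 mm thick. Origin: centre of its underside, on the desk; z up
- mat: thin green mat fixed to the desk, 100 (x) x 150 (y) x 3 mm thick, for charged packs: two fit side by side along its y. Origin: centre of its underside, on the desk; z up
- full0: charged battery pack, black with green cap, 66 (x) x 34 (y) x 48 mm high, about 160 g, standing upright in a slim bay of the dock at the start (its top 32 mm above the dock), to be moved to the green mat; may be absent. Origin: centre of its underside; z up through the cap
- full1: charged battery pack, black with green cap, 66 (x) x 34 (y) x 48 mm high, about 160 g, standing upright in a slim bay of the dock at the start (its top 32 mm above the dock), to be moved to the green mat; may be absent. Origin: centre of its underside; z up through the cap
- full2: charged battery pack, black with green cap, 66 (x) x 34 (y) x 48 mm high, about 160 g, standing upright in a slim bay of the dock at the start (its top 32 mm above the dock), to be moved to the green mat; may be absent. Origin: centre of its underside; z up through the cap
- slim0: slim battery pack, black with orange cap, 66 (x) x 34 (y) x 48 mm high, about 160 g, standing upright on the desk on its contacts; may be absent. Origin: centre of its underside; z up through the cap. It sits in a slim bay with its length along the dock's x, either way round
- slim1: slim battery pack, black with orange cap, 66 (x) x 34 (y) x 48 mm high, about 160 g, standing upright on the desk on its contacts; may be absent. Origin: centre of its underside; z up through the cap. It sits in a slim bay with its length along the dock's x, either way round
- slim2: slim battery pack, black with orange cap, 66 (x) x 34 (y) x 48 mm high, about 160 g, standing upright on the desk on its contacts; may be absent. Origin: centre of its underside; z up through the cap. It sits in a slim bay with its length along the dock's x, either way round
- wide0: wide battery pack, black with blue cap, 66 (x) x 46 (y) x 48 mm high, about 220 g, standing upright on the desk on its contacts; may be absent. Origin: centre of its underside; z up through the cap. It sits in a wide bay with its length along the dock's x, either way round
- wide1: wide battery pack, black with blue cap, 66 (x) x 46 (y) x 48 mm high, about 220 g, standing upright on the desk on its contacts; may be absent. Origin: centre of its underside; z up through the cap. It sits in a wide bay with its length along the dock's x, either way round
- mug: white coffee mug, 80 mm wide, 92 mm high, loose on the desk, not part of the job: leave it where it is. Origin: centre of its underside
- mouse: black computer mouse, 105 mm long, loose on the desk, not part of the job: leave it where it is. Origin: centre of its underside
- stapler: red and black stapler, 130 mm long, 35 mm high, loose on the desk, not part of the job: leave it where it is. Origin: centre of its underside
- drive: flat aluminium portable hard drive, 78 x 112 x 14 mm, loose on the desk, not part of the job: leave it where it is. Origin: centre of its underside
- pencup: dark steel pen cup with pens, 72 mm wide, 150 mm high over the pens, loose on the desk, not part of the job: leave it where it is. Origin: centre of its underside

How it is judged:
On the way, in this order (a step that is already met when the one before it is completed fails the run):
1. the glasses case lies flat in the valet tray (x of case in the frame of tray between -0.05 and 0.05 m and y of case in the frame of tray between -0.05 and 0.05 m and z of case in the frame of tray below 0.015 m and angle between case's own z axis and vertical below 0.15 rad), for 0.2 s.
2. the charged packs stand on the mat and every other pack stands fully down in a bay of its kind (((horizontal distance between slim0 and slim_bay0 below 0.008 m and z of slim0 in the frame of slim_bay0 below -0.012 m) or (horizontal distance between slim0 and slim_bay1 below 0.008 m and z of slim0 in the frame of slim_bay1 below -0.012 m) or (horizontal distance between slim0 and slim_bay2 below 0.008 m and z of slim0 in the frame of slim_bay2 below -0.012 m)) and angle between each of slim0, slim1, slim2, wide0, wide1, full0, full1, full2's own z axis and vertical below 0.12 rad and ((horizontal distance between slim1 and slim_bay0 below 0.008 m and z of slim1 in the frame of slim_bay0 below -0.012 m) or (horizontal distance between slim1 and slim_bay1 below 0.008 m and z of slim1 in the frame of slim_bay1 below -0.012 m) or (horizontal distance between slim1 and slim_bay2 below 0.008 m and z of slim1 in the frame of slim_bay2 below -0.012 m)) and ((horizontal distance between slim2 and slim_bay0 below 0.008 m and z of slim2 in the frame of slim_bay0 below -0.012 m) or (horizontal distance between slim2 and slim_bay1 below 0.008 m and z of slim2 in the frame of slim_bay1 below -0.012 m) or (horizontal distance between slim2 and slim_bay2 below 0.008 m and z of slim2 in the frame of slim_bay2 below -0.012 m)) and ((horizontal distance between wide0 and wide_bay0 below 0.008 m and z of wide0 in the frame of wide_bay0 below -0.012 m) or (horizontal distance between wide0 and wide_bay1 below 0.008 m and z of wide0 in the frame of wide_bay1 below -0.012 m)) and ((horizontal distance between wide1 and wide_bay0 below 0.008 m and z of wide1 in the frame of wide_bay0 below -0.012 m) or (horizontal distance between wide1 and wide_bay1 below 0.008 m and z of wide1 in the frame of wide_bay1 below -0.012 m)) and x of full0 in the frame of mat between -0.05 and 0.05 m and y of full0 in the frame of mat between -0.075 and 0.075 m and z of each of full0, full1, full2 in the frame of mat below 0.007 m and x of full1 in the frame of mat between -0.05 and 0.05 m and y of full1 in the frame of mat between -0.075 and 0.075 m and x of full2 in the frame of mat between -0.05 and 0.05 m and y of full2 in the frame of mat between -0.075 and 0.075 m), for 0.2 s.
3. the start button is pressed down while all packs are in place (all of step 2 and value of joint start above 0.004 m), for 0.02 s.
At the end, for the whole second after the job is handed in: Each orange or blue pack is in a bay of its kind: within 8 mm of its centre, over 12 mm below the mouth, tilt under 0.12 rad. Green packs stand on the mat, centres over it. The case lies flat in the tray, within 50 mm of its centre on each tray axis. Button let go, all at rest (all of step 1 and all of step 2 and value of joint start below 0.002 m and linear speed of each of case, slim0, slim1, slim2, wide0, wide1, full0, full1, full2 below 0.02 m/s); the robot touches nothing.
It fails at once if another thing on the desk is pushed more than 30 mm away or knocked over (distance of any of mug, mouse, stapler, drive, pencup from where it was at the start of the episode above 0.03 m or angle between any of mug, mouse, stapler, drive, pencup's own z axis and vertical above 0.5 rad).
It fails at once if the start button is pressed before the case and all the packs are in place (value of joint start above 0.004 m and not (((horizontal distance between slim0 and slim_bay0 below 0.008 m and z of slim0 in the frame of slim_bay0 below -0.012 m) or (horizontal distance between slim0 and slim_bay1 below 0.008 m and z of slim0 in the frame of slim_bay1 below -0.012 m) or (horizontal distance between slim0 and slim_bay2 below 0.008 m and z of slim0 in the frame of slim_bay2 below -0.012 m)) and angle between each of slim0, slim1, slim2, wide0, wide1's own z axis and vertical below 0.12 rad and ((horizontal distance between slim1 and slim_bay0 below 0.008 m and z of slim1 in the frame of slim_bay0 below -0.012 m) or (horizontal distance between slim1 and slim_bay1 below 0.008 m and z of slim1 in the frame of slim_bay1 below -0.012 m) or (horizontal distance between slim1 and slim_bay2 below 0.008 m and z of slim1 in the frame of slim_bay2 below -0.012 m)) and ((horizontal distance between slim2 and slim_bay0 below 0.008 m and z of slim2 in the frame of slim_bay0 below -0.012 m) or (horizontal distance between slim2 and slim_bay1 below 0.008 m and z of slim2 in the frame of slim_bay1 below -0.012 m) or (horizontal distance between slim2 and slim_bay2 below 0.008 m and z of slim2 in the frame of slim_bay2 below -0.012 m)) and ((horizontal distance between wide0 and wide_bay0 below 0.008 m and z of wide0 in the frame of wide_bay0 below -0.012 m) or (horizontal distance between wide0 and wide_bay1 below 0.008 m and z of wide0 in the frame of wide_bay1 below -0.012 m)) and ((horizontal distance between wide1 and wide_bay0 below 0.008 m and z of wide1 in the frame of wide_bay0 below -0.012 m) or (horizontal distance between wide1 and wide_bay1 below 0.008 m and z of wide1 in the frame of wide_bay1 below -0.012 m)) and (x of full0 in the frame of mat between -0.05 and 0.05 m and y of full0 in the frame of mat between -0.075 and 0.075 m and z of each of full0, full1, full2 in the frame of mat below 0.007 m and angle between each of full0, full1, full2's own z axis and vertical below 0.12 rad and x of full1 in the frame of mat between -0.05 and 0.05 m and y of full1 in the frame of mat between -0.075 and 0.075 m and x of full2 in the frame of mat between -0.05 and 0.05 m and y of full2 in the frame of mat between -0.075 and 0.075 m) and (x of case in the frame of tray between -0.05 and 0.05 m and y of case in the frame of tray between -0.05 and 0.05 m and z of case in the frame of tray below 0.015 m and angle between case's own z axis and vertical below 0.15 rad))).
Of full0, full1, full2 only 2 to 2 are there at a start; the rules pass over those that are not, and their reading is None.
Of slim0, slim1, slim2, wide0, wide1 only 3 to 5 are there at a start; the rules pass over those that are not, and their reading is None.
At some moment in a run one of slim0, slim1, slim2, wide0, wide1 may be knocked a few centimetres aside while the robot is not near it.
It also fails if it takes over 210 s, if anything falls off the work surface, if the arm or the gripper's body presses on something with over 40 N, if the wrist force passes 120 N, or if a joint passes its speed limit or range.

## Working session

There is one attempt and no reset: what is moved stays moved. The work goes in short steps, Python scripts to look and compute and a tool call to move; the robot and the scene stay as the last step left them, time stands still between calls to the robot, and variables do not carry over. Pictures are saved under pics/ and viewed, at most 14 in all, crops included, and the job is handed in when it is done.

Besides the shell and the picture viewer there is one more tool, called after "Request:" as name(argument=value, ...) on one line, values as JSON. carry_out: Moves the arm, as the interface text tells. Its arguments: {"type":"object","properties":{"linear":{"type":"array"},"angular":{"type":"array"},"hand":{"type":"array"},"force":{"type":"number"}},"required":["linear","angular","hand"]}

```bash
mkdir -p pics; ls
python3 - <<'E'
from rig import manip
import cv2
for n in("scene","top"):
    cv2.imwrite(f"pics/{n}0.png",manip.get_image(n)[:,:,::-1])
    p=manip.camera_params(n);print(n,{k:(v if k!="view" else [[round(float(a),4) for a in r] for r in v]) for k,v in p.items()})
s=manip.get_state();print(s)
E
```

```text
pics
scene {'fx': 469.2852610968735, 'fy': 469.2852610968735, 'cx': 323.37099223639905, 'cy': 205.28573628125042, 'view': [[-0.8276, 0.561, 0.0195, 0.4575], [0.3421, 0.5317, -0.7748, -0.1168], [-0.445, -0.6345, -0.6319, 1.3999], [0.0, 0.0, 0.0, 1.0]]}
top {'fx': 407.6380920000932, 'fy': 407.6380920000932, 'cx': 321.56682434160234, 'cy': 197.13898428346343, 'view': [[-0.0273, -0.9996, -0.0009, 0.0241], [-0.9978, 0.0273, -0.06, 0.5731], [0.06, -0.0008, -0.9982, 1.2291], [0.0, 0.0, 0.0, 1.0]]}
{'clock': 0.1, 'qpos': array([ 1.17499463e+00,  2.76504609e-01,  1.50603273e+00,  1.09880399e-05,
        1.36070007e+00, -1.20984898e-01]), 'qd': array([-0.00040362, -0.00084599, -0.00252719,  0.00095849,  0.00187468,
       -0.00092643]), 'effort': array([ 2.10058373e-03, -4.17704058e+01, -2.46406764e+01, -1.14074899e-04,
        5.86776267e-03,  2.63137019e-05]), 'position': array([0.1559542 , 0.55323609, 0.40393102]), 'ee_rot': array([-2.15334159e-04,  1.36977496e-01,  9.90573818e-01, -7.93703878e-04]), 'contact_force': array([ 0.82368096, -0.5065572 , -0.08275061]), 'moment': array([ 0.01880161, -0.00070253, -0.01728248]), 'gripper_force': 0.0, 'width': 0.08536199684322328}
```

View pics/top0.png

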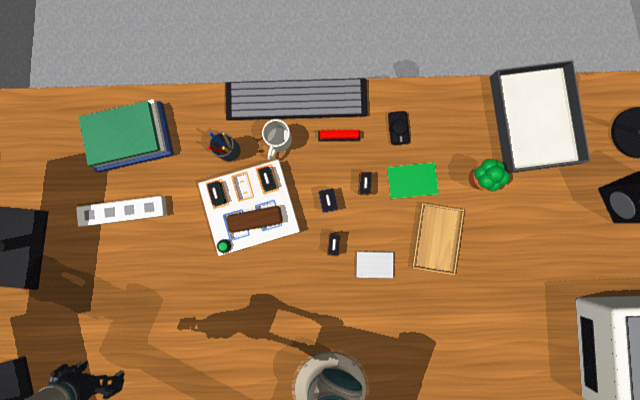

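View pics/scene0.png

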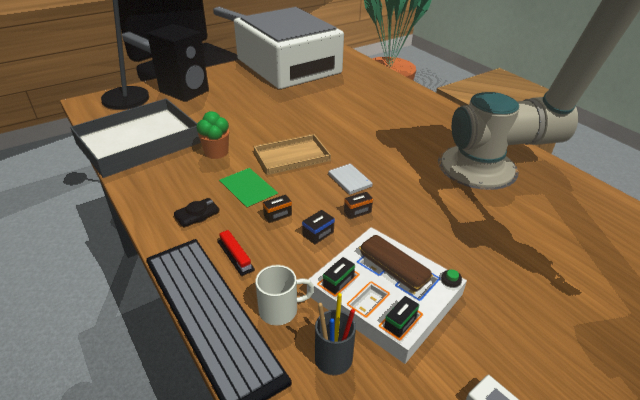

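The dock is at about (250,208) in the top view, with the case across its near row. Green packs sit in the two outer slim bays, (217,193) and (267,178). The loose slim packs are at (366,183) and (334,243), and the loose wide pack is at (329,201). The mat is at (413,180) and the tray at (438,238). Next I'll fit poses by silhouette.

```bash
cat > h.py <<'E'
import numpy as np, cv2
from scipy.optimize import minimize
from rig import manip
def P(n): 
    p=manip.camera_params(n); return p,np.array(p["view"])
def proj(n,X):
    p,V=P(n); c=np.atleast_2d(X)@V[:3,:3].T+V[:3,3]
    return np.c_[p["fx"]*c[:,0]/c[:,2]+p["cx"],p["fy"]*c[:,1]/c[:,2]+p["cy"]]
def unproj(n,u,v,z):
    p,V=P(n); d=V[:3,:3].T@np.array([(u-p["cx"])/p["fx"],(v-p["cy"])/p["fy"],1]); o=-V[:3,:3].T@V[:3,3]
    return o+d*(z-o[2])/d[2]
def box(q,L,W,z0,z1):
    c,s=np.cos(q[2]),np.sin(q[2])
    return np.array([[q[0]+c*a*L/2-s*b*W/2,q[1]+s*a*L/2+c*b*W/2,z] for z in(z0,z1) for a,b in((-1,-1),(1,-1),(1,1),(-1,1))])
def grab(n): return manip.get_image(n)
def comp(mask,uv,r=25):
    """component of mask nearest to uv"""
    k,l,st,ce=cv2.connectedComponentsWithStats(mask.astype(np.uint8))
    ok=[i for i in range(1,k) if st[i,4]>25]
    ys=[np.min(np.hypot(*(np.argwhere(l==i)[:,::-1]-np.array(uv)).T)) for i in ok]
    return l==ok[int(np.argmin(ys))]
S=8
def sil(n,q,d,win):
    h=cv2.convexHull((proj(n,box(q,*d))-win[:2]+.5).astype(np.float32)*S)
    m=np.zeros(((win[3]-win[1])*S,(win[2]-win[0])*S),np.uint8); cv2.fillConvexPoly(m,np.int32(np.round(h)),1)
    return cv2.resize(m.astype(np.float32),None,fx=1/S,fy=1/S,interpolation=cv2.INTER_AREA)
def fit(views,q0,d,hull=True):
    """views: list (name, mask); d=(L,W,z0,z1); silhouette fit of x,y,yaw"""
    V=[]
    for n,m in views:
        if hull:
            h=cv2.convexHull(np.argwhere(m)[:,::-1].astype(np.int32)); m=cv2.fillConvexPoly(np.zeros(m.shape,np.uint8),h,1)
        a=np.argwhere(m); lo=a.min(0)-15; hi=a.max(0)+15; lo=np.maximum(lo,0)
        V.append((n,m[lo[0]:hi[0],lo[1]:hi[1]].astype(np.float32),np.array([lo[1],lo[0],min(hi[1],640),min(hi[0],400)])))
    f=lambda q:sum(np.abs(sil(n,[q[0],q[1],q[2]/10],d,w)-m).sum()/m.sum() for n,m,w in V)
    q=np.array(q0,float)*[1,1,10]
    for st in(.02,.006,.003):
        r=minimize(f,q,method="Nelder-Mead",options=dict(initial_simplex=q+np.vstack([np.zeros(3),st*np.diag([1,1,10])]),xatol=1e-5,fatol=1e-5)); q=r.x
    return np.array([q[0],q[1],q[2]/10]),r.fun
def hsv(i): return np.moveaxis(cv2.cvtColor(i,cv2.COLOR_RGB2HSV).astype(int),2,0)
E
python3 - <<'E'
from h import *
t=cv2.imread("pics/top0.png")[:,:,::-1].copy(); s=cv2.imread("pics/scene0.png")[:,:,::-1].copy()
H,Sa,Vv=hsv(t)
g=lambda u,v,z:unproj("top",u,v,z)[:2]
R={}
wm=(Sa<40)&(Vv>150); wm=comp(wm,(215,215))
R["dock"]=fit([("top",wm)],[*g(250,208,.045),np.radians(15)],(.225,.25,0,.045))
R["mat"]=fit([("top",comp((H>50)&(H<75)&(Sa>120),(413,180)))],[*g(413,180,.003),.05],(.1,.15,0,.003))
print({k:(v[0].round(4),round(v[1],3)) for k,v in R.items()})
for nm,uv,W in(("slimA",(366,183),.034),("slimB",(334,243),.034),("wideA",(329,201),.046)):
    m=comp((Vv<75),uv); m[:uv[1]-20]=0;m[uv[1]+20:]=0; 
    R[nm]=fit([("top",m)],[*g(*uv,.04),.1],(.066,W,0,.048)); print(nm,m.sum(),R[nm][0].round(4),round(R[nm][1],3))
np.save("R.npy",{k:v[0] for k,v in R.items()},allow_pickle=True)
print("tray",[g(*c,.022).round(4).tolist() for c in((420,203),(466,208),(456,274),(413,268))])
for n,i in(("top",t),("scene",s)):
    i=cv2.resize(i,None,fx=3,fy=3,interpolation=cv2.INTER_CUBIC)
    def poly(q,d):
        p=np.int32((proj(n,box(q,*d))+.5)*3); cv2.polylines(i,[p[:4],p[4:]],True,(255,0,255),1)
    D=dict(dock=(.225,.25,0,.045),mat=(.1,.15,0,.003),slimA=(.066,.034,0,.048),slimB=(.066,.034,0,.048),wideA=(.066,.046,0,.048))
    for k,v in R.items(): poly(v[0],D[k])
    x,y,a=R["dock"][0];c,sn=np.cos(a),np.sin(a)
    for bx,by,w in((65,-78,39),(65,0,39),(65,78,39),(-40,-50,51),(-40,50,51)):
        bx/=1e3;by/=1e3; poly([x+c*bx-sn*by,y+sn*bx+c*by,a],(.071,w/1e3,.045,.045))
    o=(185,145) if n=="top" else (240,180)
    cv2.imwrite(f"pics/ov_{n}.png",i[o[1]*3:o[1]*3+420,o[0]*3:o[0]*3+(800 if n=="top" else 720),::-1])
E
```

```text
{'dock': (array([0.5489, 0.229 , 0.2649]), np.float64(0.024)), 'mat': (array([ 0.6198, -0.2741,  0.0747]), np.float64(0.028))}
slimA 178 [ 0.6134 -0.1268 -0.0403] 0.23
slimB 181 [ 0.4336 -0.0229  0.0822] 0.22
wideA 273 [ 0.5638 -0.0104  0.1213] 0.099
tray [[0.5472, -0.2904], [0.5282, -0.4296], [0.3305, -0.3898], [0.3519, -0.2612]]
```

View pics/ov_top.png

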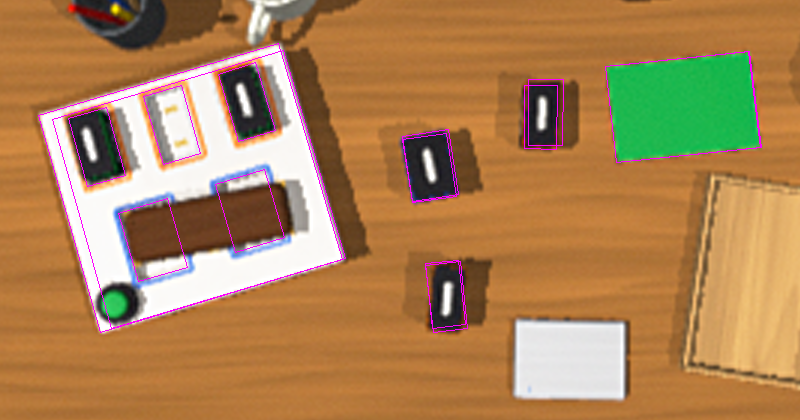

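View pics/ov_scene.png

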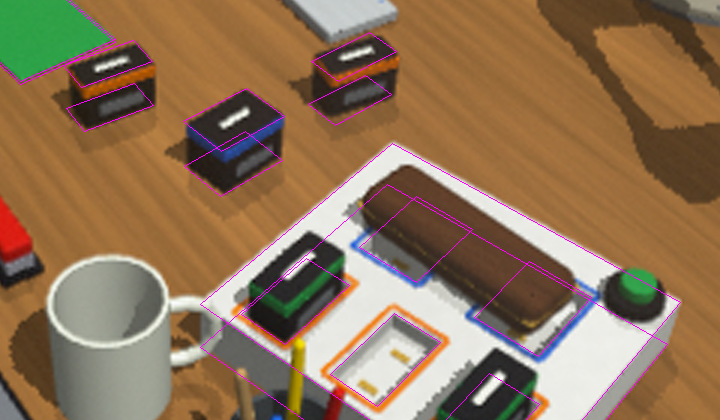

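Run:
```python
from h import *
R=np.load("R.npy",allow_pickle=True).item()
im={n:cv2.imread(f"pics/{n}0.png")[:,:,::-1].copy() for n in("top","scene")}
x,y,a=R["dock"];c,s=np.cos(a),np.sin(a)
# empty slim bay rim: hull centre
for n,uv in(("top",(243,186)),("scene",(368,300))):
    H,Sa,V=hsv(im[n]); m=comp((H>5)&(H<20)&(Sa>150)&(V>190),uv); p=np.argwhere(m)[:,::-1]
    r=cv2.minAreaRect(p.astype(np.float32)); mid=r[0]
    q=unproj(n,*mid,.045); print(n,m.sum(),r, q[:2].round(4),"pred",[round(x+c*.065,4),round(y+s*.065,4)])
H,Sa,V=hsv(im["top"])
m=comp((V<110)&(Sa>90)&(V>30)&(H<15),(255,219)); pc=np.argwhere(m)[:,::-1]; print(m.sum(),pc.min(0),pc.max(0))
q0=[*unproj("top",255,219,.06)[:2],a+np.pi/2]
qc=fit([("top",m)],q0,(.16,.055,.047,.077)); print("case",qc[0].round(4),round(qc[1],3)); R["case"]=qc[0]
tr=np.array([unproj("top",*k,.022)[:2] for k in((420,203),(466,208),(456,274),(413,268))]); 
# tray edge: long axis direction
H,Sa,V=hsv(im["top"]); R["tray"]=np.r_[tr.mean(0),np.arctan2(*((tr[0]+tr[1]-tr[2]-tr[3])[::-1]))]; print("tray",R["tray"].round(4))
for k,(A,B) in dict(slimA=((366,183),(278,207)),slimB=((334,243),(358,205)),wideA=((329,201),(318,226))).items():
    W=.046 if k=="wideA" else .034; vs=[]
    for n,uv in(("top",A),("scene",B)):
        H,Sa,V=hsv(im[n]); M=np.zeros(V.shape,bool); w=14 if n=="top" else 22
        M[uv[1]-w:uv[1]+w,uv[0]-w:uv[0]+w]=True
        cap=((H<18)&(Sa>150)&(V>140)) if W<.04 else ((H>100)&(H<130)&(Sa>100))
        mm=M&((V<70)&(Sa<90)|cap&(n=="scene")&M); vs.append((n,comp(mm,uv)))
    for sel in([0],[1],[0,1]):
        f=fit([vs[i] for i in sel],R[k],(.066,W,0,.048)); print(k,sel,f[0].round(4),round(f[1],3))
np.save("R.npy",R,allow_pickle=True)
```

```text
top 35 ((261.0500183105469, 180.65000915527344), (26.56313133239746, 4.110960960388184), 71.56504821777344) [0.6264 0.1884] pred [np.float64(0.6116), np.float64(0.246)]
scene 160 ((368.0, 298.5), (23.33452033996582, 37.47665786743164), 45.0) [0.6113 0.2447] pred [np.float64(0.6116), np.float64(0.246)]
837 [227 206] [281 231]
case [0.5127 0.2081 1.724 ] 0.093
tray [ 0.4395 -0.3427 -0.1738]
slimA [0] [ 0.6134 -0.1268 -0.0403] 0.38
slimA [1] [ 0.6192 -0.1073 -0.0479] 0.622
slimA [0, 1] [ 0.6134 -0.1268 -0.0403] 1.011Traceback (most recent call last):
  File "<stdin>", line 25, in <module>
  File "h.py", line 38, in fit
    r=minimize(f,q,method="Nelder-Mead",options=dict(initial_simplex=q+np.vstack([np.zeros(3),st*np.diag([1,1,10])]),xatol=1e-5,fatol=1e-5)); q=r.x
    res = _minimize_neldermead(fun, x0, args, callback, bounds=bounds,
                               **options)
    fxcc = func(xcc)
    fx = function(np.copy(x), *(wrapper_args + args))
  File "h.py", line 35, in <lambda>
    f=lambda q:sum(np.abs(sil(n,[q[0],q[1],q[2]/10],d,w)-m).sum()/m.sum() for n,m,w in V)
               ~~~^^^^^^^^^^^^^^^^^^^^^^^^^^^^^^^^^^^^^^^^^^^^^^^^^^^^^^^^^^^^^^^^^^^^^^^
  File "h.py", line 35, in <genexpr>
    f=lambda q:sum(np.abs(sil(n,[q[0],q[1],q[2]/10],d,w)-m).sum()/m.sum() for n,m,w in V)
                          ~~~^^^^^^^^^^^^^^^^^^^^^^^^^^^
  File "h.py", line 24, in sil
    h=cv2.convexHull((proj(n,box(q,*d))-win[:2]+.5).astype(np.float32)*S)
                      ~~~~^^^^^^^^^^^^^
  File "h.py", line 7, in proj
    p,V=P(n); c=np.atleast_2d(X)@V[:3,:3].T+V[:3,3]
        ~^^^
  File "h.py", line 5, in P
    p=manip.camera_params(n); return p,np.array(p["view"])
ValueError: time passes only in moves, steps and waits
```

```bash
python3 - <<'E'
s=open("h.py").read()
s=s.replace('def P(n): \n    p=','import functools\n@functools.cache\ndef P(n): \n    p=')
s+='''
def packmask(n,im,uv,kind,w):
    H,Sa,V=hsv(im); M=np.zeros(V.shape,bool); u,v=map(int,np.round(uv)); M[max(v-w,0):v+w,u-w:u+w]=True
    cap=((H<18)&(Sa>190)&(V>130)) if kind=="slim" else ((H>100)&(H<130)&(Sa>120))
    # wood is bright, its shadow is brown (saturated); pack is dark grey
    dark=(V<80)&(Sa<110)
    return comp(M&(dark|(cap if n=="scene" else (cap&(kind=="wide")))),uv)
def fitpack(ims,kind,q0,show=False):
    W=.034 if kind=="slim" else .046; d=(.066,W,0,.048); out={}; vs=[]
    for n,im in ims.items():
        m=packmask(n,im,proj(n,[[q0[0],q0[1],.03]])[0],kind,16 if n=="top" else 26); vs.append((n,m))
        out[n]=(*fit([(n,m)],q0,d),m.sum())
    if len(vs)>1: out["both"]=(*fit(vs,q0,d),0)
    return out
'''
open("h.py","w").write(s)
E
python3 - <<'E'
from h import *
R=np.load("R.npy",allow_pickle=True).item()
im={n:cv2.imread(f"pics/{n}0.png")[:,:,::-1].copy() for n in("top","scene")}
R["dock"][:2]=[.5488,.2284]; R["case"]=np.array([.5127,.2081,1.724]); R["tray"]=np.array([.4395,-.3427,-.1738])
for k in("slimA","slimB","wideA"):
    for n,o in fitpack(im,k[:4],R[k]).items(): print(k,n,o[0].round(4),round(o[1],3),o[2])
np.save("R.npy",R,allow_pickle=True)
H,Sa,V=hsv(im["scene"]); print(H[207:217,278],Sa[198:217,278],V[198:217,278])
E
```

```text
slimA top [ 0.6134 -0.1268 -0.0403] 0.361 164
slimA scene [ 0.6087 -0.1241 -0.0111] 0.175 378
slimA both [ 0.6108 -0.1235 -0.0347] 0.54 0
slimB top [ 0.4321 -0.0232 -0.1217] 0.217 165
slimB scene [ 0.429  -0.0247  0.0792] 0.121 405
slimB both [ 0.4301 -0.0233 -0.0971] 0.334 0
wideA top [ 0.5635 -0.0105  0.1855] 0.074 284
wideA scene [ 0.5619 -0.011   0.1335] 0.106 634
wideA both [ 0.5638 -0.0107  0.1898] 0.18 0
[15 15 13 18 19 12 15 60 30 23] [ 61  22  16  15  57  58  53 138 213 253 253 231 108  96  53   8   6   3
  13] [ 46  91 189 222  45  48  48  83 152 169 165 150  40  37  48  68  84  84
  77]
```

```bash
sed -i 's/dark=(V<80)&(Sa<110)/dark=(V<80)\&((Sa<110)|(V<58))/' h.py
python3 - <<'E'
from h import *
R=np.load("R.npy",allow_pickle=True).item()
im={n:cv2.imread(f"pics/{n}0.png")[:,:,::-1].copy() for n in("top","scene")}
for k in("slimA","slimB","wideA"):
    for n,o in fitpack(im,k[:4],R[k]).items(): print(k,n,o[0].round(4),round(o[1],3),o[2])
H,Sa,V=hsv(im["top"])
for v in(176,180,186): print([tuple(map(int,(H[v,u],Sa[v,u],V[v,u]))) for u in range(356,376)])
E
```

```text
slimA top [ 0.6134 -0.1268 -0.0403] 0.348 166
slimA scene [ 0.6106 -0.125  -0.0219] 0.128 434
slimA both [ 0.6119 -0.1233 -0.0408] 0.482 0
slimB top [ 0.4341 -0.0232 -0.0914] 0.184 168
slimB scene [ 0.4299 -0.024   0.0762] 0.115 416
slimB both [ 0.4315 -0.0233 -0.0868] 0.298 0
wideA top [ 0.5635 -0.0105  0.1855] 0.074 284
wideA scene [ 0.5625 -0.0115  0.1517] 0.093 652
wideA both [ 0.5635 -0.0103  0.2155] 0.167 0
[(14, 170, 153), (15, 173, 153), (15, 173, 155), (12, 152, 74), (11, 173, 93), (163, 41, 44), (120, 21, 37), (98, 31, 33), (135, 13, 38), (90, 5, 49), (135, 24, 43), (110, 25, 31), (143, 30, 34), (110, 40, 38), (165, 14, 37), (13, 199, 86), (15, 177, 95), (14, 174, 95), (15, 164, 95), (15, 176, 90)]
[(16, 178, 163), (16, 180, 163), (15, 172, 129), (13, 180, 98), (15, 184, 100), (174, 57, 45), (116, 50, 36), (128, 29, 35), (23, 16, 131), (0, 0, 255), (21, 10, 253), (15, 11, 94), (110, 25, 31), (113, 62, 33), (137, 48, 37), (14, 181, 83), (16, 181, 103), (15, 170, 102), (14, 168, 100), (14, 174, 101)]
[(15, 174, 166), (15, 176, 167), (14, 132, 116), (13, 236, 135), (3, 109, 56), (109, 55, 37), (120, 30, 34), (120, 10, 53), (20, 12, 185), (0, 0, 255), (22, 14, 202), (60, 7, 70), (130, 25, 31), (110, 40, 38), (174, 34, 38), (14, 183, 102), (15, 181, 110), (15, 162, 110), (15, 173, 109), (14, 170, 111)]
```

Run:
```python
from h import *
R=np.load("R.npy",allow_pickle=True).item()
im={n:cv2.imread(f"pics/{n}0.png")[:,:,::-1].copy() for n in("top","scene")}
H,Sa,V=hsv(im["top"])
for k in("slimA","slimB","wideA"):
    uv=proj("top",[[*R[k][:2],.048]])[0]; W=.046 if k=="wideA" else .034
    M=np.zeros(V.shape,bool);a,b=map(int,uv);M[b-16:b+16,a-14:a+14]=1
    m=comp(M&(V<70)&(Sa<110),uv); p=np.argwhere(m)[:,::-1]
    f=fit([("top",m)],R[k],(.066,W,.048,.048)); print(k,f[0].round(4),round(f[1],3),p.min(0),p.max(0))
    r=cv2.minAreaRect(p.astype(np.float32)); print(r, unproj("top",*r[0],.048)[:2].round(4))
```

```text
slimA [ 0.6103 -0.1229 -0.03  ] 0.172 [360 173] [370 193]
((365.0, 183.0), (20.0, 10.0), 90.0) [ 0.6105 -0.1224]
slimB [ 0.433  -0.0229 -0.0955] 0.173 [328 234] [339 254]
((333.4508361816406, 244.04098510742188), (10.140003204345703, 20.098936080932617), 5.194429397583008) [ 0.4317 -0.0229]
wideA [ 0.5628 -0.0103  0.2052] 0.08 [319 189] [337 211]
((327.98077392578125, 199.9038543701172), (21.376659393310547, 14.904826164245605), 78.69007110595703) [ 0.563  -0.0105]
```

Request:
carry_out(linear=[[0.048,-0.046,-0.005],[0.048,-0.046,-0.005],[0.048,-0.046,-0.005],[0.048,-0.046,-0.005],[0.048,-0.046,-0.005],[0.048,-0.046,-0.005],[0.048,-0.046,-0.005],[0.048,-0.046,-0.005]], angular=[[0,0,-0.95],[0,0,-0.95],[0,0,-0.95],[0,0,-0.95],[0,0,-0.95],[0,0,-0.95],[0,0,-0.95],[0,0,-0.95]], hand=[1,1,1,1,1,1,1,1], force=40)

```text
clock: 0.77
position: [0.3488, 0.3681, 0.3843]
ee_rot: [-0.0, 0.429, 0.903, -0.0]
contact_force: [-0.1, 0.8, -0.6]
width: 0.0854
gripper_force: 0.0
```

Request:
carry_out(linear=[[0.048,-0.046,-0.005],[0.048,-0.046,-0.005],[0.048,-0.046,-0.005],[0.048,-0.046,-0.005],[0.048,-0.046,-0.005],[0.048,-0.046,-0.005],[0.042,-0.046,-0.005],[0,0,0]], angular=[[0,0,-0.95],[0,0,-0.95],[0,0,-0.95],[0,0,-0.95],[0,0,-0.95],[0,0,-0.95],[0,0,-1],[0,0,0]], hand=[1,1,1,1,1,1,1,1])

```text
clock: 1.43
position: [0.5166, 0.2048, 0.3661]
ee_rot: [0.002, 0.654, 0.757, -0.001]
contact_force: [0.0, 0.3, -0.7]
width: 0.0856
gripper_force: 0.0
```

```bash
cat >> h.py <<'E'
def at():
    from scipy.spatial.transform import Rotation as Ro
    s=manip.get_state(); q=s["ee_rot"]; M=Ro.from_quat(np.r_[q[1:],q[0]]).as_matrix()
    return s,np.array(s["position"]),np.arctan2(M[1,1],M[0,1]),M[2,2]
def go(x,y,z,psi):
    s,p,a,c=at(); da=(psi-a+np.pi/2)%np.pi-np.pi/2
    print("clock",round(s["clock"],2),"pos",p.round(4),"psi",round(a,3),"zz",round(c,4),"F",s["contact_force"].round(1),"w",round(s["width"],4),"g",round(s["gripper_force"],1),"q6",round(s["qpos"][5],2))
    print("shares total lin",((np.array([x,y,z])-p)/.5).round(4),"ang",round(da/.08,3))
E
python3 -c "
from h import *
go(.5127,.2081,.222,.153)"
```

```text
clock 1.43 pos [0.5166 0.2048 0.3661] psi 0.145 zz -1.0 F [ 0.   0.3 -0.7] w 0.0856 g 0.0 q6 0.11
shares total lin [-0.0077  0.0066 -0.2883] ang 0.095
```

Request:
carry_out(linear=[[-0.008,0.006,-0.07],[0,0,-0.07],[0,0,-0.07],[0,0,-0.05],[0,0,-0.026],[0,0,0],[0,0,0],[0,0,0]], angular=[[0,0,0.1],[0,0,0],[0,0,0],[0,0,0],[0,0,0],[0,0,0],[0,0,0],[0,0,0]], hand=[1,1,1,1,1,1,0,0])

```text
clock: 2.1
position: [0.5094, 0.2118, 0.2252]
ee_rot: [0.0, 0.648, 0.762, 0.001]
contact_force: [0.0, -0.2, 0.5]
width: 0.0635
gripper_force: 0.0
```

Request:
carry_out(linear=[[0,0,0],[0,0,0],[0,0,0],[0,0,0],[0,0,0],[0,0,0]], angular=[[0,0,0],[0,0,0],[0,0,0],[0,0,0],[0,0,0],[0,0,0]], hand=[0,0,0,0,0,0])

```text
clock: 2.6
position: [0.5098, 0.2118, 0.226]
ee_rot: [0.001, 0.648, 0.761, 0.002]
contact_force: [0.1, 0.5, 6.6]
width: 0.0545
gripper_force: 44.6
```

```bash
python3 -c "
from h import *
go(.4395,-.3427,.36,1.397)"
```

```text
clock 2.6 pos [0.5098 0.2118 0.226 ] psi 0.16 zz -1.0 F [0.1 0.5 6.6] w 0.0545 g 44.6 q6 0.11
shares total lin [-0.1405 -1.1089  0.268 ] ang 15.461
```

Request:
carry_out(linear=[[0,0,0.04],[0,0,0.07],[0,0,0.07],[0,0,0.07],[-0.009,-0.07,0.02],[-0.009,-0.07,0],[-0.009,-0.07,0],[-0.009,-0.07,0]], angular=[[0,0,0],[0,0,0],[0,0,0],[0,0,0],[0,0,0.95],[0,0,0.95],[0,0,0.95],[0,0,0.95]], hand=[0,0,0,0,0,0,0,0])

```text
clock: 3.27
position: [0.4901, 0.0704, 0.3598]
ee_rot: [0.0, 0.523, 0.852, 0.0]
contact_force: [0.0, -0.0, -1.6]
width: 0.054
gripper_force: 43.7
```

Request:
carry_out(linear=[[-0.009,-0.07,0],[-0.009,-0.07,0],[-0.009,-0.07,0],[-0.009,-0.07,0],[-0.009,-0.07,0],[-0.009,-0.07,0],[-0.009,-0.07,0],[-0.009,-0.07,0]], angular=[[0,0,0.95],[0,0,0.95],[0,0,0.95],[0,0,0.95],[0,0,0.95],[0,0,0.95],[0,0,0.95],[0,0,0.95]], hand=[0,0,0,0,0,0,0,0])

```text
clock: 3.93
position: [0.4541, -0.21, 0.3594]
ee_rot: [-0.0, 0.245, 0.969, 0.0]
contact_force: [1.3, 0.7, -0.4]
width: 0.0544
gripper_force: 43.7
```

Request:
carry_out(linear=[[-0.009,-0.07,0],[-0.009,-0.07,0],[-0.009,-0.07,0],[-0.009,-0.06,0],[0,0,0],[0,0,0]], angular=[[0,0,0.95],[0,0,0.95],[0,0,0.95],[0,0,0.95],[0,0,0],[0,0,0]], hand=[0,0,0,0,0,0])

```text
clock: 4.43
position: [0.4364, -0.345, 0.3588]
ee_rot: [-0.0, 0.099, 0.995, 0.0]
contact_force: [-0.3, -0.7, -2.0]
width: 0.0543
gripper_force: 43.7
```

```bash
python3 -c "
from h import *
go(.4395,-.3427,.189,1.397)
cv2.imwrite('pics/a1.png',grab('top')[110:310,150:550,::-1].repeat(2,0).repeat(2,1))"
```

```text
clock 4.43 pos [ 0.4364 -0.345   0.3588] psi 1.372 zz -1.0 F [-0.3 -0.7 -2. ] w 0.0543 g 43.7 q6 -2.17
shares total lin [ 0.0062  0.0045 -0.3397] ang 0.308
```

View pics/a1.png

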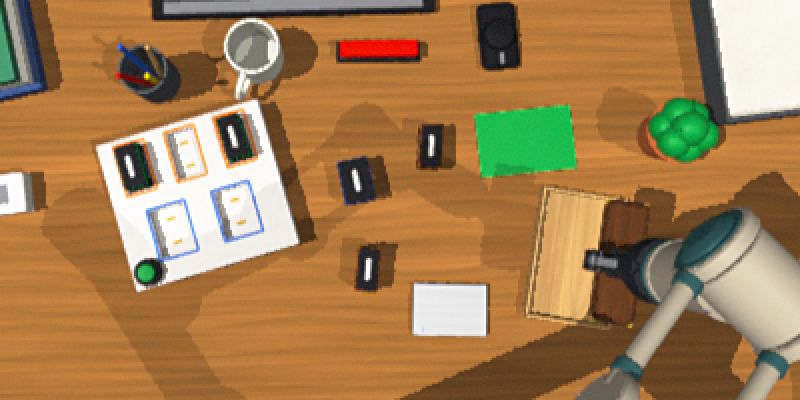

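Request:
carry_out(linear=[[0.006,0.004,-0.07],[0,0,-0.07],[0,0,-0.07],[0,0,-0.07],[0,0,-0.04],[0,0,-0.02],[0,0,0],[0,0,0]], angular=[[0,0,0.3],[0,0,0],[0,0,0],[0,0,0],[0,0,0],[0,0,0],[0,0,0],[0,0,0]], hand=[0,0,0,0,0,0,0,0.85])

```text
clock: 5.15
position: [0.4406, -0.3409, 0.1898]
ee_rot: [0.0, 0.085, 0.996, -0.0]
contact_force: [-0.3, 0.6, -0.5]
width: 0.065
gripper_force: 0.0
```

Request:
carry_out(linear=[[0,0,0],[0,0,0],[0,0,0],[0,0,0.07],[0,0,0.07],[0,0,0.07],[0,0,0.07],[0,0,0.06]], angular=[[0,0,0],[0,0,0],[0,0,0],[0,0,0],[0,0,0],[0,0,0],[0,0,0],[0,0,0]], hand=[0.85,0.85,0.85,0.85,0.85,0.85,0.85,0.85])

```text
clock: 5.82
position: [0.4399, -0.3415, 0.3627]
ee_rot: [0.001, 0.085, 0.996, -0.001]
contact_force: [0.3, -1.1, 0.1]
width: 0.0723
gripper_force: 0.0
```

```bash
python3 -c "
from h import *
go(.6319,.1701,.34,1.836)
go(.5911,.3207,.34,1.836)"
```

```text
clock 5.82 pos [ 0.4399 -0.3415  0.3627] psi 1.4 zz -1.0 F [ 0.3 -1.1  0.1] w 0.0723 g 0.0 q6 -2.18
shares total lin [ 0.384   1.0232 -0.0455] ang 5.452
clock 5.82 pos [ 0.4399 -0.3415  0.3627] psi 1.4 zz -1.0 F [ 0.3 -1.1  0.1] w 0.0723 g 0.0 q6 -2.18
shares total lin [ 0.3024  1.3244 -0.0455] ang 5.452
```

Request:
carry_out(linear=[[0.024,0.064,-0.003],[0.024,0.064,-0.003],[0.024,0.064,-0.003],[0.024,0.064,-0.003],[0.024,0.064,-0.003],[0.024,0.064,-0.003],[0.024,0.064,-0.003],[0.024,0.064,-0.003]], angular=[[0,0,0.34],[0,0,0.34],[0,0,0.34],[0,0,0.34],[0,0,0.34],[0,0,0.34],[0,0,0.34],[0,0,0.34]], hand=[0.7,0.7,0.7,0.7,0.7,0.7,0.7,0.7])

```text
clock: 6.48
position: [0.5362, -0.084, 0.3482]
ee_rot: [0.001, -0.024, 1.0, -0.0]
contact_force: [0.6, -0.4, -0.7]
width: 0.0597
gripper_force: 0.0
```

Request:
carry_out(linear=[[0.024,0.064,-0.003],[0.024,0.064,-0.003],[0.024,0.064,-0.003],[0.024,0.064,-0.003],[0.024,0.064,-0.003],[0.024,0.064,-0.003],[0.024,0.064,-0.003],[0.024,0.064,-0.003]], angular=[[0,0,0.34],[0,0,0.34],[0,0,0.34],[0,0,0.34],[0,0,0.34],[0,0,0.34],[0,0,0.34],[0,0,0.34]], hand=[0.7,0.7,0.7,0.7,0.7,0.7,0.7,0.7])

```text
clock: 7.15
position: [0.6323, 0.1721, 0.3361]
ee_rot: [0.001, -0.132, 0.991, 0.0]
contact_force: [1.2, -0.6, -0.0]
width: 0.0595
gripper_force: 0.0
```

Request:
carry_out(linear=[[0,0,0],[0,0,0]], angular=[[0,0,0],[0,0,0]], hand=[0.7,0.7])

```text
clock: 7.32
position: [0.6322, 0.1721, 0.3354]
ee_rot: [0.0, -0.133, 0.991, -0.0]
contact_force: [-0.7, -0.8, 0.3]
width: 0.06
gripper_force: 0.0
```

```bash
python3 -c "
from h import *
go(.6319,.1701,.226,1.836)"
```

```text
clock 7.32 pos [0.6322 0.1721 0.3354] psi 1.838 zz -1.0 F [-0.7 -0.8  0.3] w 0.06 g 0.0 q6 -1.68
shares total lin [-0.0005 -0.0041 -0.2188] ang -0.024
```

Request:
carry_out(linear=[[0,-0.004,-0.06],[0,0,-0.07],[0,0,-0.06],[0,0,-0.029],[0,0,0],[0,0,0],[0,0,0],[0,0,0]], angular=[[0,0,0],[0,0,0],[0,0,0],[0,0,0],[0,0,0],[0,0,0],[0,0,0],[0,0,0]], hand=[0.7,0.7,0.7,0.7,0.7,0,0,0])

```text
clock: 7.98
position: [0.6329, 0.1681, 0.2282]
ee_rot: [0.002, -0.132, 0.991, 0.0]
contact_force: [-0.2, 0.4, -1.5]
width: 0.0332
gripper_force: 40.3
```

Request:
carry_out(linear=[[0,0,0],[0,0,0],[0,0,0],[0,0,0],[0,0,0.03],[0,0,0.06],[0,0,0.07],[0,0,0.06]], angular=[[0,0,0],[0,0,0],[0,0,0],[0,0,0],[0,0,0],[0,0,0],[0,0,0],[0,0,0]], hand=[0,0,0,0,0,0,0,0])

```text
clock: 8.65
position: [0.6318, 0.1685, 0.3372]
ee_rot: [-0.0, -0.132, 0.991, 0.0]
contact_force: [0.4, -0.1, -1.2]
width: 0.0335
gripper_force: 40.9
```

```bash
python3 -c "
from h import *
go(.6226,-.311,.34,1.645)"
```

```text
clock 8.65 pos [0.6318 0.1685 0.3372] psi 1.835 zz -1.0 F [ 0.4 -0.1 -1.2] w 0.0335 g 40.9 q6 -1.68
shares total lin [-0.0184 -0.959   0.0057] ang -2.38
```

Request:
carry_out(linear=[[-0.001,-0.068,0],[-0.001,-0.068,0],[-0.001,-0.068,0],[-0.001,-0.068,0],[-0.001,-0.068,0],[-0.001,-0.068,0],[-0.001,-0.068,0],[-0.001,-0.068,0]], angular=[[0,0,-0.17],[0,0,-0.17],[0,0,-0.17],[0,0,-0.17],[0,0,-0.17],[0,0,-0.17],[0,0,-0.17],[0,0,-0.17]], hand=[0,0,0,0,0,0,0,0])

```text
clock: 9.32
position: [0.6275, -0.105, 0.3357]
ee_rot: [-0.0, -0.077, 0.997, 0.0]
contact_force: [0.7, 0.2, -1.9]
width: 0.0331
gripper_force: 41.0
```

Request:
carry_out(linear=[[-0.001,-0.068,0],[-0.001,-0.068,0],[-0.001,-0.068,0],[-0.001,-0.068,0],[-0.001,-0.068,0],[-0.004,-0.068,0],[0,-0.007,0],[0,0,0]], angular=[[0,0,-0.17],[0,0,-0.17],[0,0,-0.17],[0,0,-0.17],[0,0,-0.17],[0,0,-0.17],[0,0,0],[0,0,0]], hand=[0,0,0,0,0,0,0,0])

```text
clock: 9.98
position: [0.623, -0.3134, 0.3351]
ee_rot: [-0.0, -0.035, 0.999, 0.0]
contact_force: [0.2, 0.3, -1.9]
width: 0.0332
gripper_force: 41.0
```

Request:
carry_out(linear=[[0,0,-0.07],[0,0,-0.07],[0,0,-0.07],[0,0,-0.04],[0,0,-0.018],[0,0,0],[0,0,0],[0,0,0]], angular=[[0,0,0],[0,0,0],[0,0,0],[0,0,0],[0,0,0],[0,0,0],[0,0,0],[0,0,0]], hand=[0,0,0,0,0,0,0,0])

```text
clock: 10.65
position: [0.624, -0.31, 0.2024]
ee_rot: [0.0, -0.038, 0.999, -0.0]
contact_force: [0.3, 0.4, -2.5]
width: 0.033
gripper_force: 41.8
```

```bash
python3 -c "
from h import *
go(.6226,-.311,.2015,1.645)"
```

```text
clock 10.65 pos [ 0.624  -0.31    0.2024] psi 1.646 zz -1.0 F [ 0.3  0.4 -2.5] w 0.033 g 41.8 q6 -2.21
shares total lin [-0.0028 -0.002  -0.0019] ang -0.012
```

Request:
carry_out(linear=[[0,0,-0.002],[0,0,0],[0,0,0],[0,0,0],[0,0,0.03],[0,0,0.07],[0,0,0.07],[0,0,0.07]], angular=[[0,0,0],[0,0,0],[0,0,0],[0,0,0],[0,0,0],[0,0,0],[0,0,0],[0,0,0]], hand=[0,0.65,0.65,0.65,0.65,0.65,0.65,0.65])

```text
clock: 11.32
position: [0.6233, -0.3111, 0.3216]
ee_rot: [-0.001, -0.037, 0.999, 0.0]
contact_force: [0.7, -0.3, 0.1]
width: 0.0556
gripper_force: 0.0
```

Request:
carry_out(linear=[[-0.0036,0.07,0.03],[-0.0036,0.07,0],[-0.0036,0.07,0],[-0.0036,0.07,0],[-0.0036,0.07,0],[-0.0036,0.07,0],[-0.0036,0.07,0],[-0.0036,0.07,0]], angular=[[0,0,0.13],[0,0,0.13],[0,0,0.13],[0,0,0.13],[0,0,0.13],[0,0,0.13],[0,0,0.13],[0,0,0.13]], hand=[0.65,0.65,0.65,0.65,0.65,0.65,0.65,0.65])

```text
clock: 11.98
position: [0.6087, -0.0296, 0.336]
ee_rot: [0.0, -0.079, 0.997, -0.0]
contact_force: [0.1, -0.7, -0.6]
width: 0.0559
gripper_force: 0.0
```

Request:
carry_out(linear=[[-0.0036,0.07,0],[-0.0036,0.07,0],[-0.0036,0.07,0],[-0.0036,0.07,0],[-0.0036,0.07,0],[-0.0036,0.07,0],[-0.0036,0.07,0],[-0.0036,0.07,0]], angular=[[0,0,0.13],[0,0,0.13],[0,0,0.13],[0,0,0.13],[0,0,0.13],[0,0,0.13],[0,0,0.13],[0,0,0.13]], hand=[0.65,0.65,0.65,0.65,0.65,0.65,0.65,0.65])

```text
clock: 12.65
position: [0.5944, 0.2505, 0.336]
ee_rot: [0.0, -0.12, 0.993, 0.0]
contact_force: [1.0, 0.2, 0.5]
width: 0.0558
gripper_force: 0.0
```

Request:
carry_out(linear=[[-0.0036,0.07,0],[-0.0036,0.07,0],[0,0,0],[0,0,0]], angular=[[0,0,0.13],[0,0,0.13],[0,0,0],[0,0,0]], hand=[0.65,0.65,0.65,0.65])

```text
clock: 12.98
position: [0.5907, 0.3208, 0.3355]
ee_rot: [-0.0, -0.132, 0.991, -0.0]
contact_force: [0.4, 0.8, -0.4]
width: 0.0559
gripper_force: 0.0
```

```bash
python3 -c "
from h import *
go(.5911,.3207,.2275,1.836)"
```

```text
clock 12.98 pos [0.5907 0.3208 0.3355] psi 1.835 zz -1.0 F [ 0.4  0.8 -0.4] w 0.0559 g 0.0 q6 -1.44
shares total lin [ 9.000e-04 -2.000e-04 -2.159e-01] ang 0.01
```

Request:
carry_out(linear=[[0,0,-0.06],[0,0,-0.07],[0,0,-0.06],[0,0,-0.027],[0,0,0],[0,0,0],[0,0,0],[0,0,0]], angular=[[0,0,0],[0,0,0],[0,0,0],[0,0,0],[0,0,0],[0,0,0],[0,0,0],[0,0,0]], hand=[0.65,0.65,0.65,0.65,0.65,0,0,0])

```text
clock: 13.65
position: [0.592, 0.3187, 0.2292]
ee_rot: [0.002, -0.13, 0.992, 0.0]
contact_force: [0.3, 0.7, -1.8]
width: 0.0333
gripper_force: 42.3
```

Request:
carry_out(linear=[[0,0,0],[0,0,0],[0,0,0],[0,0,0],[0,0,0.03],[0,0,0.06],[0,0,0.07],[0,0,0.06]], angular=[[0,0,0],[0,0,0],[0,0,0],[0,0,0],[0,0,0],[0,0,0],[0,0,0],[0,0,0]], hand=[0,0,0,0,0,0,0,0])

```text
clock: 14.32
position: [0.5909, 0.3191, 0.3381]
ee_rot: [-0.001, -0.13, 0.991, 0.0]
contact_force: [1.4, -0.4, -0.5]
width: 0.0332
gripper_force: 42.2
```

```bash
python3 -c "
from h import *
go(.617,-.2372,.34,1.645)"
```

```text
clock 14.32 pos [0.5909 0.3191 0.3381] psi 1.832 zz -1.0 F [ 1.4 -0.4 -0.5] w 0.0332 g 42.2 q6 -1.44
shares total lin [ 0.0523 -1.1125  0.0038] ang -2.34
```

Request:
carry_out(linear=[[0.0033,-0.0695,0],[0.0033,-0.0695,0],[0.0033,-0.0695,0],[0.0033,-0.0695,0],[0.0033,-0.0695,0],[0.0033,-0.0695,0],[0.0033,-0.0695,0],[0.0033,-0.0695,0]], angular=[[0,0,-0.146],[0,0,-0.146],[0,0,-0.146],[0,0,-0.146],[0,0,-0.146],[0,0,-0.146],[0,0,-0.146],[0,0,-0.146]], hand=[0,0,0,0,0,0,0,0])

```text
clock: 14.98
position: [0.6039, 0.0396, 0.3368]
ee_rot: [-0.0, -0.084, 0.996, 0.0]
contact_force: [0.1, 0.2, -2.5]
width: 0.0334
gripper_force: 42.3
```

Request:
carry_out(linear=[[0.0033,-0.0695,0],[0.0033,-0.0695,0],[0.0033,-0.0695,0],[0.0033,-0.0695,0],[0.0033,-0.0695,0],[0.0033,-0.0695,0],[0.0033,-0.0695,0],[0.0033,-0.0695,0]], angular=[[0,0,-0.146],[0,0,-0.146],[0,0,-0.146],[0,0,-0.146],[0,0,-0.146],[0,0,-0.146],[0,0,-0.146],[0,0,-0.146]], hand=[0,0,0,0,0,0,0,0])

```text
clock: 15.65
position: [0.6172, -0.2385, 0.3366]
ee_rot: [-0.0, -0.037, 0.999, 0.001]
contact_force: [0.7, 0.4, -1.9]
width: 0.0337
gripper_force: 42.3
```

Request:
carry_out(linear=[[0,0,0],[0,0,-0.07],[0,0,-0.07],[0,0,-0.07],[0,0,-0.04],[0,0,-0.018],[0,0,0],[0,0,0]], angular=[[0,0,0],[0,0,0],[0,0,0],[0,0,0],[0,0,0],[0,0,0],[0,0,0],[0,0,0]], hand=[0,0,0,0,0,0,0,0])

```text
clock: 16.32
position: [0.6176, -0.2367, 0.2034]
ee_rot: [0.0, -0.037, 0.999, 0.0]
contact_force: [-1.0, 0.5, -1.7]
width: 0.0334
gripper_force: 42.9
```

```bash
python3 -c "
from h import *
go(.617,-.2372,.202,1.645)"
```

```text
clock 16.32 pos [ 0.6176 -0.2367  0.2034] psi 1.645 zz -1.0 F [-1.   0.5 -1.7] w 0.0334 g 42.9 q6 -2.12
shares total lin [-0.0012 -0.0009 -0.0027] ang -0.004
```

Request:
carry_out(linear=[[0,0,-0.002],[0,0,0],[0,0,0],[0,0,0],[0,0,0.03],[0,0,0.07],[0,0,0.07],[0,0,0.07]], angular=[[0,0,0],[0,0,0],[0,0,0],[0,0,0],[0,0,0],[0,0,0],[0,0,0],[0,0,0]], hand=[0,0.65,0.65,0.65,0.65,0.65,0.65,0.65])

```text
clock: 16.98
position: [0.6174, -0.237, 0.3234]
ee_rot: [-0.0, -0.037, 0.999, 0.0]
contact_force: [0.3, -0.5, -0.5]
width: 0.0558
gripper_force: 0.0
```

Request:
carry_out(linear=[[-0.04,-0.06,0.03],[-0.04,-0.06,0],[-0.04,-0.06,0],[-0.04,-0.06,0],[-0.04,-0.06,0],[-0.04,-0.06,0],[0,0,0]], angular=[[0,0,0],[0,0,0],[0,0,0],[0,0,0],[0,0,0],[0,0,0],[0,0,0]], hand=[0.65,0.65,0.65,0.65,0.65,0.65,0.65])

```text
clock: 17.57
position: [0.4941, -0.4224, 0.3375]
ee_rot: [-0.001, -0.035, 0.999, -0.002]
contact_force: [1.2, 0.7, -1.1]
width: 0.0555
gripper_force: 0.0
```

```bash
cat >> h.py <<'E'
def topfit(im,kind,q0,w=20):
    H,Sa,V=hsv(im); uv=proj("top",[[q0[0],q0[1],.048]])[0]; W=.046 if kind=="wide" else .034
    M=np.zeros(V.shape,bool);a,b=map(int,uv);M[b-w:b+w,a-w:a+w]=1
    m=comp(M&(V<70)&(Sa<110),uv); p=np.argwhere(m)[:,::-1]; r=cv2.minAreaRect(p.astype(np.float32))
    f=fit([("top",m)],[*unproj("top",*r[0],.048)[:2],q0[2]],(.066,W,.048,.048))
    print(kind,f[0].round(4),round(f[1],3),m.sum(),np.round(r[0],1),np.round(r[1],1),unproj("top",*r[0],.048)[:2].round(4)); return f[0]
E
python3 -c "
from h import *
t=grab('top'); cv2.imwrite('pics/a2.png',t[110:310,150:550,::-1].repeat(2,0).repeat(2,1))
for k,q in(('slim',[.6105,-.1235,-.03]),('slim',[.431,-.0235,-.1]),('wide',[.563,-.0105,.18])): topfit(t,k,q)
go(.6105,-.1235,.30,1.54)"
```

```text
slim [ 0.6114 -0.1223 -0.0155] 0.172 160 [365. 183.] [20. 10.] [ 0.6105 -0.1224]
slim [ 0.4335 -0.0231 -0.1018] 0.171 161 [333.5 244. ] [10.1 20.1] [ 0.4317 -0.0229]
wide [ 0.5629 -0.0104  0.1935] 0.075 263 [328.1 199.9] [21.4 15.1] [ 0.563  -0.0107]
clock 17.62 pos [ 0.4956 -0.42    0.3374] psi 1.64 zz -1.0 F [ 0.2  1.1 -0.6] w 0.0555 g 0.0 q6 -2.45
shares total lin [ 0.2298  0.5929 -0.0748] ang -1.255
```

View pics/a2.png

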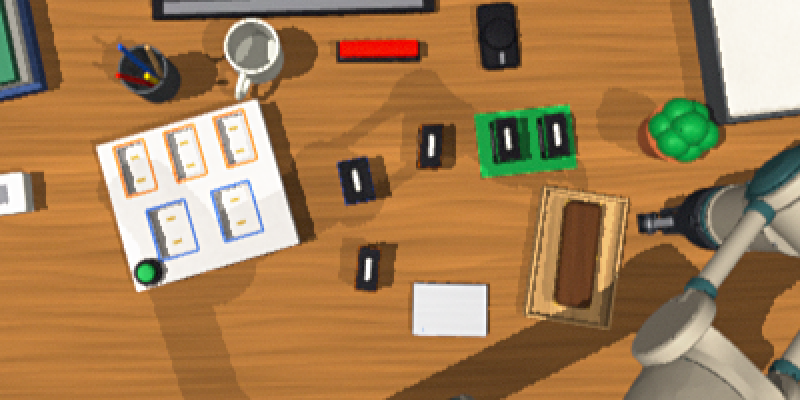

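Request:
carry_out(linear=[[0.023,0.059,-0.003],[0.023,0.059,-0.003],[0.023,0.059,-0.003],[0.023,0.059,-0.003],[0.023,0.059,-0.003],[0.023,0.059,-0.003],[0.023,0.059,-0.003],[0.023,0.059,-0.003]], angular=[[0,0,-0.126],[0,0,-0.126],[0,0,-0.126],[0,0,-0.126],[0,0,-0.126],[0,0,-0.126],[0,0,-0.126],[0,0,-0.126]], hand=[0.7,0.7,0.7,0.7,0.7,0.7,0.7,0.7])

```text
clock: 18.28
position: [0.5902, -0.1782, 0.3255]
ee_rot: [0.0, 0.003, 1.0, 0.0]
contact_force: [0.3, -0.5, 0.0]
width: 0.0599
gripper_force: 0.0
```

Request:
carry_out(linear=[[0.023,0.059,-0.02],[0.023,0.059,-0.02],[0,0,0],[0,0,0]], angular=[[0,0,-0.126],[0,0,-0.126],[0,0,0],[0,0,0]], hand=[0.7,0.7,0.7,0.7])

```text
clock: 18.62
position: [0.6129, -0.1192, 0.3047]
ee_rot: [-0.001, 0.011, 1.0, 0.0]
contact_force: [-0.1, -0.3, 0.5]
width: 0.0598
gripper_force: 0.0
```

```bash
python3 -c "
from h import *
go(.6105,-.1235,.2,1.54)"
```

```text
clock 18.62 pos [ 0.6129 -0.1192  0.3047] psi 1.549 zz -1.0 F [-0.1 -0.3  0.5] w 0.0598 g 0.0 q6 -1.85
shares total lin [-0.0047 -0.0086 -0.2094] ang -0.109
```

Request:
carry_out(linear=[[-0.005,-0.009,-0.06],[0,0,-0.07],[0,0,-0.06],[0,0,-0.02],[0,0,0],[0,0,0],[0,0,0],[0,0,0]], angular=[[0,0,-0.1],[0,0,0],[0,0,0],[0,0,0],[0,0,0],[0,0,0],[0,0,0],[0,0,0]], hand=[0.7,0.7,0.7,0.7,0.7,0,0,0])

```text
clock: 19.28
position: [0.6111, -0.127, 0.2027]
ee_rot: [0.002, 0.017, 1.0, -0.001]
contact_force: [0.6, -0.8, -1.7]
width: 0.0329
gripper_force: 40.4
```

Request:
carry_out(linear=[[0,0,0],[0,0,0],[0,0,0],[0,0,0]], angular=[[0,0,0],[0,0,0],[0,0,0],[0,0,0]], hand=[0,0,0,0])

```text
clock: 19.62
position: [0.611, -0.127, 0.2026]
ee_rot: [0.002, 0.017, 1.0, -0.001]
contact_force: [0.2, -0.8, 5.8]
width: 0.0327
gripper_force: 41.5
```

```bash
python3 -c "
from h import *
go(.632,.169,.32,1.836)"
```

```text
clock 19.62 pos [ 0.611  -0.127   0.2026] psi 1.536 zz -1.0 F [ 0.2 -0.8  5.8] w 0.0327 g 41.5 q6 -1.85
shares total lin [0.042  0.592  0.2348] ang 3.746
```

Request:
carry_out(linear=[[0,0,0.04],[0,0,0.06],[0,0,0.07],[0.004,0.06,0.06],[0.004,0.06,0],[0.004,0.06,0],[0.004,0.06,0],[0.004,0.06,0]], angular=[[0,0,0],[0,0,0],[0,0,0],[0,0,0.4],[0,0,0.4],[0,0,0.4],[0,0,0.4],[0,0,0.4]], hand=[0,0,0,0,0,0,0,0])

```text
clock: 20.28
position: [0.6196, 0.0241, 0.3153]
ee_rot: [0.0, -0.063, 0.998, -0.0]
contact_force: [0.6, 0.0, -1.3]
width: 0.0334
gripper_force: 40.6
```

Request:
carry_out(linear=[[0.004,0.06,0],[0.004,0.06,0],[0.004,0.06,0],[0.004,0.06,0],[0.004,0.05,0],[0,0,0],[0,0,0],[0,0,0]], angular=[[0,0,0.4],[0,0,0.4],[0,0,0.4],[0,0,0.4],[0,0,0.15],[0,0,0],[0,0,0],[0,0,0]], hand=[0,0,0,0,0,0,0,0])

```text
clock: 20.95
position: [0.6297, 0.1676, 0.3146]
ee_rot: [-0.0, -0.133, 0.991, -0.0]
contact_force: [-0.1, 0.5, -1.1]
width: 0.0333
gripper_force: 40.6
```

```bash
python3 -c "
from h import *
go(.632,.169,.255,1.836)"
```

```text
clock 20.95 pos [0.6297 0.1676 0.3146] psi 1.837 zz -1.0 F [-0.1  0.5 -1.1] w 0.0333 g 40.6 q6 -1.68
shares total lin [ 0.0045  0.0028 -0.1192] ang -0.011
```

Request:
carry_out(linear=[[0.004,0.002,-0.05],[0,0,-0.05],[0,0,-0.023],[0,0,0],[0,0,0]], angular=[[0,0,0],[0,0,0],[0,0,0],[0,0,0],[0,0,0]], hand=[0,0,0,0,0])

```text
clock: 21.37
position: [0.632, 0.1679, 0.2528]
ee_rot: [-0.001, -0.132, 0.991, -0.0]
contact_force: [0.1, 0.2, -1.9]
width: 0.0329
gripper_force: 40.6
```

```bash
python3 -c "
from h import *
go(.632,.169,.2325,1.836)
a=cv2.resize(grab('top')[140:240,180:340],None,fx=4,fy=4,interpolation=cv2.INTER_CUBIC)
b=cv2.resize(grab('scene')[215:355,280:480],None,fx=4,fy=4,interpolation=cv2.INTER_CUBIC)
cv2.imwrite('pics/b1.png',b[:,:,::-1])"
```

```text
clock 21.37 pos [0.632  0.1679 0.2528] psi 1.835 zz -1.0 F [ 0.1  0.2 -1.9] w 0.0329 g 40.6 q6 -1.68
shares total lin [-0.      0.0022 -0.0407] ang 0.011
```

View pics/b1.png

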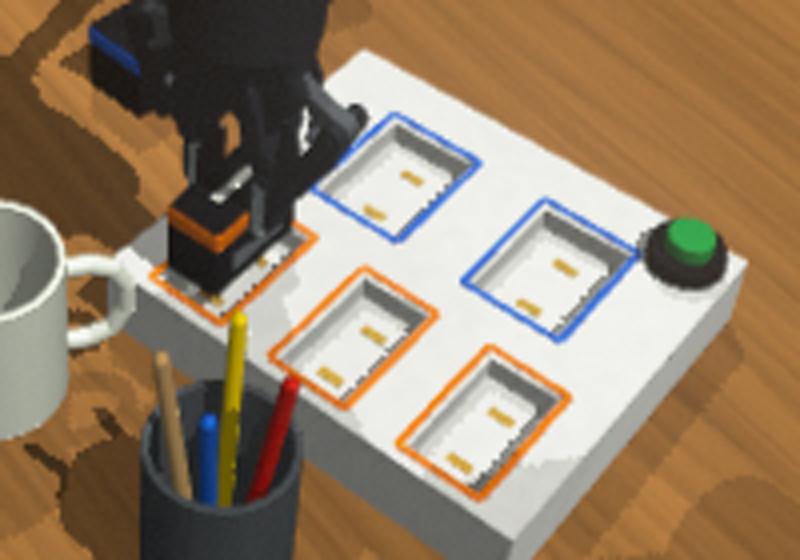

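The scene view shows the slim pack held just above slim_bay0, its lower edge at about (200,285) in the crop and the rim below it. It looks aligned, so I'll lower it slowly.

Request:
carry_out(linear=[[0,0.001,-0.01],[0,0,-0.01],[0,0,-0.008],[0,0,-0.008],[0,0,-0.005],[0,0,0]], angular=[[0,0,0],[0,0,0],[0,0,0],[0,0,0],[0,0,0],[0,0,0]], hand=[0,0,0,0,0,0])

```text
clock: 21.97
position: [0.6319, 0.1694, 0.232]
ee_rot: [-0.0, -0.132, 0.991, 0.0]
contact_force: [0.5, 0.3, -1.7]
width: 0.033
gripper_force: 40.7
```

Request:
carry_out(linear=[[0,0,-0.002],[0,0,0],[0,0,0],[0,0,0],[0,0,0.03],[0,0,0.06],[0,0,0.06],[0,0,0.05]], angular=[[0,0,0],[0,0,0],[0,0,0],[0,0,0],[0,0,0],[0,0,0],[0,0,0],[0,0,0]], hand=[0,0.65,0.65,0.65,0.65,0.65,0.65,0.65])

```text
clock: 22.63
position: [0.6322, 0.1694, 0.3337]
ee_rot: [0.001, -0.132, 0.991, 0.0]
contact_force: [0.7, 0.8, 0.1]
width: 0.0553
gripper_force: 0.0
```

```bash
python3 -c "
from h import *
t=grab('top'); cv2.imwrite('pics/a3.png',t[110:310,150:550,::-1].repeat(2,0).repeat(2,1))
for k,q in(('slim',[.432,-.0235,-.1]),('wide',[.563,-.0105,.18])): topfit(t,k,q)
go(.432,-.0235,.30,1.47)"
```

```text
slim [ 0.4335 -0.0231 -0.1018] 0.171 161 [333.5 244. ] [10.1 20.1] [ 0.4317 -0.0229]
wide [ 0.5624 -0.0104  0.2036] 0.081 256 [328.1 200.1] [21.  14.9] [ 0.5624 -0.0109]
clock 22.68 pos [0.6335 0.1697 0.3395] psi 1.836 zz -0.9999 F [2.  0.  2.8] w 0.0554 g 0.0 q6 -1.68
shares total lin [-0.4031 -0.3864 -0.079 ] ang -4.581
```

View pics/a3.png

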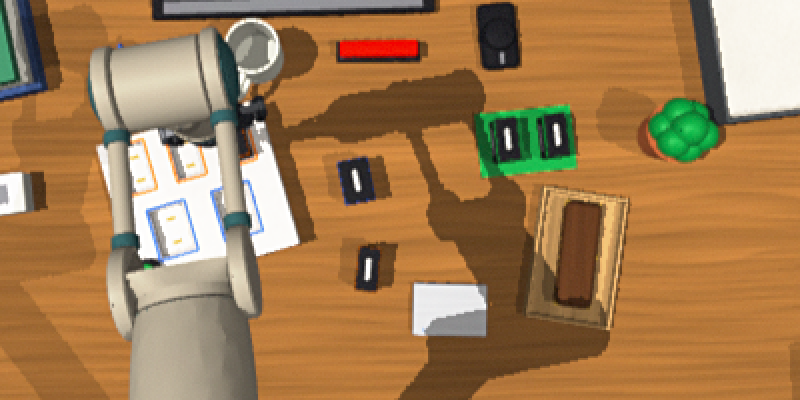

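Request:
carry_out(linear=[[-0.05,-0.048,-0.007],[-0.05,-0.048,-0.007],[-0.05,-0.048,-0.007],[-0.05,-0.048,-0.007],[-0.05,-0.048,-0.007],[-0.05,-0.048,-0.007],[-0.05,-0.048,-0.007],[-0.05,-0.048,-0.007]], angular=[[0,0,-0.573],[0,0,-0.573],[0,0,-0.573],[0,0,-0.573],[0,0,-0.573],[0,0,-0.573],[0,0,-0.573],[0,0,-0.573]], hand=[0.7,0.7,0.7,0.7,0.7,0.7,0.7,0.7])

```text
clock: 23.35
position: [0.4307, -0.0234, 0.3038]
ee_rot: [0.001, 0.051, 0.999, -0.0]
contact_force: [0.7, -1.5, -0.3]
width: 0.0599
gripper_force: 0.0
```

Request:
carry_out(linear=[[0,0,0],[0,0,0]], angular=[[0,0,0],[0,0,0]], hand=[0.7,0.7])

```text
clock: 23.52
position: [0.4308, -0.0234, 0.3039]
ee_rot: [0.0, 0.052, 0.999, 0.0]
contact_force: [0.8, 0.1, 0.0]
width: 0.0603
gripper_force: 0.0
```

```bash
python3 -c "
from h import *
go(.432,-.0235,.2,1.47)"
```

```text
clock 23.52 pos [ 0.4308 -0.0234  0.3039] psi 1.467 zz -1.0 F [0.8 0.1 0. ] w 0.0603 g 0.0 q6 -1.68
shares total lin [ 2.300e-03 -1.000e-04 -2.078e-01] ang 0.038
```

Request:
carry_out(linear=[[0.002,0,-0.06],[0,0,-0.07],[0,0,-0.06],[0,0,-0.018],[0,0,0],[0,0,0],[0,0,0],[0,0,0]], angular=[[0,0,0],[0,0,0],[0,0,0],[0,0,0],[0,0,0],[0,0,0],[0,0,0],[0,0,0]], hand=[0.7,0.7,0.7,0.7,0.7,0,0,0])

```text
clock: 24.18
position: [0.4342, -0.0225, 0.2009]
ee_rot: [0.002, 0.05, 0.999, -0.0]
contact_force: [0.4, 0.5, -1.2]
width: 0.0331
gripper_force: 39.8
```

Request:
carry_out(linear=[[0,0,0],[0,0,0],[0,0,0],[0,0,0]], angular=[[0,0,0],[0,0,0],[0,0,0],[0,0,0]], hand=[0,0,0,0])

```text
clock: 24.52
position: [0.4339, -0.0227, 0.2008]
ee_rot: [0.002, 0.051, 0.999, 0.0]
contact_force: [2.0, 1.1, 6.7]
width: 0.0335
gripper_force: 40.6
```

```bash
python3 -c "
from h import *
go(.591,.319,.33,1.836)"
```

```text
clock 24.52 pos [ 0.4339 -0.0227  0.2008] psi 1.469 zz -1.0 F [2.  1.1 6.7] w 0.0335 g 40.6 q6 -1.68
shares total lin [0.3141 0.6833 0.2584] ang 4.584
```

Request:
carry_out(linear=[[0,0,0.04],[0,0,0.07],[0,0,0.07],[0.028,0.062,0.07],[0.028,0.062,0],[0.028,0.062,0],[0.028,0.062,0],[0.028,0.062,0]], angular=[[0,0,0],[0,0,0],[0,0,0],[0,0,0.41],[0,0,0.41],[0,0,0.41],[0,0,0.41],[0,0,0.41]], hand=[0,0,0,0,0,0,0,0])

```text
clock: 25.18
position: [0.5008, 0.1291, 0.3197]
ee_rot: [-0.0, -0.032, 0.999, -0.0]
contact_force: [0.9, -0.5, -1.2]
width: 0.033
gripper_force: 40.3
```

Request:
carry_out(linear=[[0.028,0.062,0],[0.028,0.062,0],[0.028,0.062,0],[0.028,0.062,0],[0.028,0.062,0],[0.028,0.062,0],[0,0,0],[0,0,0]], angular=[[0,0,0.41],[0,0,0.41],[0,0,0.41],[0,0,0.41],[0,0,0.41],[0,0,0.41],[0,0,0],[0,0,0]], hand=[0,0,0,0,0,0,0,0])

```text
clock: 25.85
position: [0.5849, 0.3151, 0.3183]
ee_rot: [-0.001, -0.131, 0.991, -0.0]
contact_force: [-0.8, -1.3, -1.8]
width: 0.0334
gripper_force: 40.3
```

```bash
python3 -c "
from h import *
go(.592,.3195,.252,1.836)"
```

```text
clock 25.85 pos [0.5849 0.3151 0.3183] psi 1.833 zz -1.0 F [-0.8 -1.3 -1.8] w 0.0334 g 40.3 q6 -1.44
shares total lin [ 0.0142  0.0087 -0.1326] ang 0.043
```

Request:
carry_out(linear=[[0.013,0.008,0],[0,0,-0.05],[0,0,-0.05],[0,0,-0.032],[0,0,0],[0,0,0]], angular=[[0,0,0.04],[0,0,0],[0,0,0],[0,0,0],[0,0,0],[0,0,0]], hand=[0,0,0,0,0,0])

```text
clock: 26.35
position: [0.5912, 0.3166, 0.2529]
ee_rot: [-0.001, -0.13, 0.991, -0.0]
contact_force: [0.0, 0.0, -1.6]
width: 0.0332
gripper_force: 40.3
```

```bash
python3 -c "
from h import *
go(.592,.3195,.231,1.836)"
```

```text
clock 26.35 pos [0.5912 0.3166 0.2529] psi 1.832 zz -1.0 F [ 0.   0.  -1.6] w 0.0332 g 40.3 q6 -1.44
shares total lin [ 0.0016  0.0058 -0.0438] ang 0.046
```

Request:
carry_out(linear=[[0.001,0.005,0],[0,0,-0.012],[0,0,-0.01],[0,0,-0.01],[0,0,-0.008],[0,0,-0.004],[0,0,0]], angular=[[0,0,0.04],[0,0,0],[0,0,0],[0,0,0],[0,0,0],[0,0,0],[0,0,0]], hand=[0,0,0,0,0,0,0])

```text
clock: 26.93
position: [0.5926, 0.3206, 0.2314]
ee_rot: [0.001, -0.133, 0.991, 0.0]
contact_force: [3.4, 1.0, -2.1]
width: 0.033
gripper_force: 40.1
```

Request:
carry_out(linear=[[0,0,-0.002],[0,0,0],[0,0,0],[0,0,0],[0,0,0.03],[0,0,0.06],[0,0,0.06],[0,0,0.05]], angular=[[0,0,0],[0,0,0],[0,0,0],[0,0,0],[0,0,0],[0,0,0],[0,0,0],[0,0,0]], hand=[0,0.65,0.65,0.65,0.65,0.65,0.65,0.65])

```text
clock: 27.6
position: [0.5916, 0.3203, 0.3322]
ee_rot: [-0.0, -0.133, 0.991, 0.0]
contact_force: [0.5, 0.8, 0.1]
width: 0.0553
gripper_force: 0.0
```

```bash
python3 -c "
from h import *
t=grab('top'); cv2.imwrite('pics/a4.png',t[110:310,150:550,::-1].repeat(2,0).repeat(2,1))
for k,q in(('wide',[.563,-.0105,.18]),): topfit(t,k,q)
go(.5627,-.0107,.30,1.76)"
```

```text
wide [ 0.5626 -0.0098  0.1947] 0.105 263 [327.5 200.2] [21.  15.9] [ 0.5621 -0.0091]
clock 27.65 pos [0.5928 0.3209 0.3381] psi 1.837 zz -1.0 F [2.5 1.1 1.7] w 0.0554 g 0.0 q6 -1.44
shares total lin [-0.0602 -0.6631 -0.0761] ang -0.962
```

View pics/a4.png

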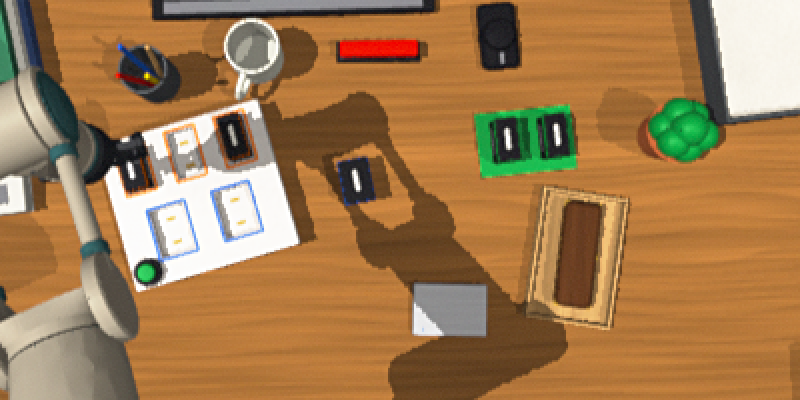

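Request:
carry_out(linear=[[-0.006,-0.066,0],[-0.006,-0.066,0],[-0.006,-0.066,0],[-0.006,-0.066,0],[-0.006,-0.066,0],[-0.006,-0.066,0],[-0.006,-0.066,-0.02],[-0.006,-0.066,-0.02]], angular=[[0,0,-0.1],[0,0,-0.1],[0,0,-0.1],[0,0,-0.1],[0,0,-0.1],[0,0,-0.1],[0,0,-0.1],[0,0,-0.1]], hand=[0.85,0.85,0.85,0.85,0.85,0.85,0.85,0.85])

```text
clock: 28.32
position: [0.5673, 0.0549, 0.311]
ee_rot: [0.001, -0.101, 0.995, 0.0]
contact_force: [1.0, 0.2, -0.7]
width: 0.0727
gripper_force: 0.0
```

Request:
carry_out(linear=[[-0.006,-0.066,-0.02],[-0.006,-0.066,0],[0,0,0],[0,0,0]], angular=[[0,0,-0.1],[0,0,-0.06],[0,0,0],[0,0,0]], hand=[0.85,0.85,0.85,0.85])

```text
clock: 28.65
position: [0.5615, -0.0111, 0.3003]
ee_rot: [-0.001, -0.093, 0.996, 0.0]
contact_force: [0.8, -0.5, -0.3]
width: 0.0729
gripper_force: 0.0
```

```bash
python3 -c "
from h import *
go(.5627,-.0107,.2,1.76)"
```

```text
clock 28.65 pos [ 0.5615 -0.0111  0.3003] psi 1.757 zz -1.0 F [ 0.8 -0.5 -0.3] w 0.0729 g 0.0 q6 -1.9
shares total lin [ 0.0025  0.0008 -0.2006] ang 0.042
```

Request:
carry_out(linear=[[0.001,0.001,-0.06],[0,0,-0.07],[0,0,-0.05],[0,0,-0.02],[0,0,0],[0,0,0],[0,0,0],[0,0,0]], angular=[[0,0,0],[0,0,0],[0,0,0],[0,0,0],[0,0,0],[0,0,0],[0,0,0],[0,0,0]], hand=[0.85,0.85,0.85,0.85,0.85,0,0,0])

```text
clock: 29.32
position: [0.5635, -0.009, 0.2026]
ee_rot: [0.002, -0.095, 0.996, -0.0]
contact_force: [-0.1, 0.7, -1.8]
width: 0.0453
gripper_force: 42.3
```

Request:
carry_out(linear=[[0,0,0],[0,0,0],[0,0,0],[0,0,0]], angular=[[0,0,0],[0,0,0],[0,0,0],[0,0,0]], hand=[0,0,0,0])

```text
clock: 29.65
position: [0.5635, -0.0091, 0.2025]
ee_rot: [0.002, -0.094, 0.996, -0.0]
contact_force: [0.2, 0.8, 5.6]
width: 0.045
gripper_force: 43.3
```

```bash
python3 -c "
from h import *
go(.5235,.1688,.33,1.836)"
```

```text
clock 29.65 pos [ 0.5635 -0.0091  0.2025] psi 1.76 zz -1.0 F [0.2 0.8 5.6] w 0.045 g 43.3 q6 -1.9
shares total lin [-0.0799  0.3557  0.2549] ang 0.952
```

Floor TCP height will be about 0.2315.

Request:
carry_out(linear=[[0,0,0.04],[0,0,0.07],[0,0,0.07],[-0.013,0.06,0.07],[-0.013,0.06,0],[-0.013,0.06,0],[-0.013,0.06,0],[-0.013,0.06,0]], angular=[[0,0,0],[0,0,0],[0,0,0],[0,0,0.16],[0,0,0.16],[0,0,0.16],[0,0,0.16],[0,0,0.16]], hand=[0,0,0,0,0,0,0,0])

```text
clock: 30.32
position: [0.5297, 0.1387, 0.3223]
ee_rot: [0.0, -0.126, 0.992, 0.0]
contact_force: [1.1, 0.6, -1.9]
width: 0.0451
gripper_force: 42.4
```

Request:
carry_out(linear=[[-0.013,0.056,0],[0,0,-0.05],[0,0,-0.05],[0,0,-0.03],[0,0,0],[0,0,0]], angular=[[0,0,0.16],[0,0,0],[0,0,0],[0,0,0],[0,0,0],[0,0,0]], hand=[0,0,0,0,0,0])

```text
clock: 30.82
position: [0.5237, 0.1656, 0.2564]
ee_rot: [-0.001, -0.133, 0.991, -0.0]
contact_force: [-0.4, -0.5, -1.4]
width: 0.0449
gripper_force: 42.3
```

```bash
python3 -c "
from h import *
go(.5235,.1688,.2325,1.836)"
```

```text
clock 30.82 pos [0.5237 0.1656 0.2564] psi 1.837 zz -1.0 F [-0.4 -0.5 -1.4] w 0.0449 g 42.3 q6 -1.66
shares total lin [-0.0004  0.0064 -0.0478] ang -0.01
```

Request:
carry_out(linear=[[0,0.005,0],[0,0,-0.012],[0,0,-0.012],[0,0,-0.01],[0,0,-0.008],[0,0,-0.006],[0,0,0]], angular=[[0,0,0],[0,0,0],[0,0,0],[0,0,0],[0,0,0],[0,0,0],[0,0,0]], hand=[0,0,0,0,0,0,0])

```text
clock: 31.4
position: [0.5239, 0.168, 0.232]
ee_rot: [-0.001, -0.133, 0.991, -0.0]
contact_force: [-0.3, 0.1, -1.8]
width: 0.045
gripper_force: 42.4
```

Request:
carry_out(linear=[[0,0,-0.001],[0,0,0],[0,0,0],[0,0,0],[0,0,0.03],[0,0,0.06],[0,0,0.06],[0,0,0.05]], angular=[[0,0,0],[0,0,0],[0,0,0],[0,0,0],[0,0,0],[0,0,0],[0,0,0],[0,0,0]], hand=[0,0.75,0.75,0.75,0.75,0.75,0.75,0.75])

```text
clock: 32.07
position: [0.5243, 0.1682, 0.3345]
ee_rot: [0.001, -0.133, 0.991, 0.0]
contact_force: [0.6, -0.1, 0.4]
width: 0.0641
gripper_force: 0.0
```

Request:
carry_out(linear=[[-0.04,-0.07,0],[-0.04,-0.07,0],[-0.04,-0.07,0],[-0.04,-0.07,0],[-0.04,-0.07,0],[-0.04,-0.07,0],[0,0,0]], angular=[[0,0,0],[0,0,0],[0,0,0],[0,0,0],[0,0,0],[0,0,0],[0,0,0]], hand=[0,0,0,0,0,0,0])

```text
clock: 32.65
position: [0.4009, -0.0461, 0.3327]
ee_rot: [-0.001, -0.13, 0.992, -0.002]
contact_force: [0.5, 0.8, -0.5]
width: -0.0001
gripper_force: 0.0
```

```bash
python3 -c "
from h import *
x=grab('scene'); cv2.imwrite('pics/b2.png',cv2.resize(x[160:360,190:490],None,fx=2.6,fy=2.6,interpolation=cv2.INTER_CUBIC)[:,:,::-1])
t=grab('top'); 
for n,im in(('top',t),('scene',x)):
    H,Sa,V=hsv(im); p0=proj(n,[[.4357,.3005,.063]])[0]; m=comp((H>50)&(H<80)&(Sa>110)&(V>90),p0); q=np.argwhere(m)[:,::-1].mean(0); print(n,p0,q,m.sum(),unproj(n,*q,.061)[:2].round(4))
go(.4357,.3005,.30,1.836)"
```

```text
top [222.99664787 245.97896873] [222.5 246. ] 60 [0.4356 0.3024]
scene [451.69372394 274.17301056] [452.83673469 274.55102041] 98 [0.4328 0.3015]
clock 32.75 pos [ 0.4036 -0.043   0.3329] psi 1.833 zz -1.0 F [ 0.3  0.6 -0.4] w -0.0003 g 0.0 q6 -2.11
shares total lin [ 0.0641  0.687  -0.0659] ang 0.044
```

View pics/b2.png

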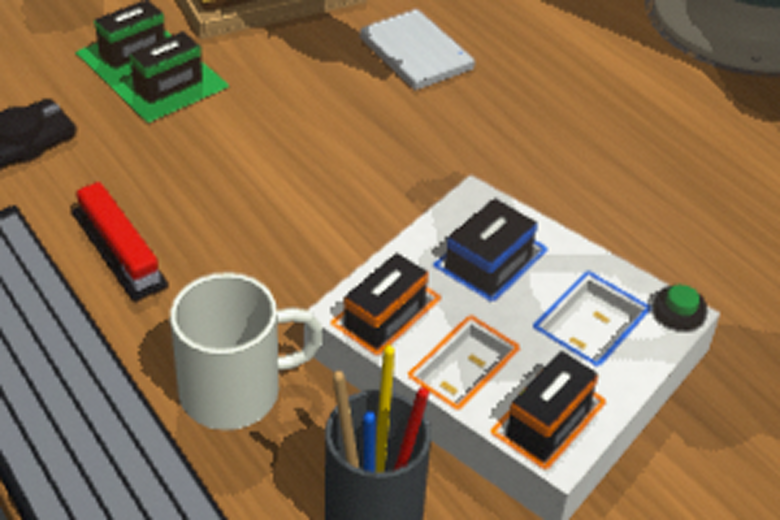

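The scene view shows all three packs seated: blue at (490,245), orange at (387,300) and (553,405). Both green packs are on the mat and nothing else has moved. Next I'll press the button.

Request:
carry_out(linear=[[0.006,0.068,0],[0.006,0.068,0],[0.006,0.068,0],[0.006,0.068,0],[0.006,0.068,0],[0.006,0.068,0],[0.006,0.068,0],[0.006,0.068,0]], angular=[[0,0,0],[0,0,0],[0,0,0],[0,0,0],[0,0,0],[0,0,0],[0,0,0],[0,0,0]], hand=[0,0,0,0,0,0,0,0])

```text
clock: 33.42
position: [0.4278, 0.234, 0.3326]
ee_rot: [0.0, -0.134, 0.991, 0.0]
contact_force: [1.2, -0.9, -0.7]
width: -0.0003
gripper_force: 0.0
```

Request:
carry_out(linear=[[0.006,0.068,-0.02],[0.006,0.068,-0.04],[0,0.006,-0.05],[0,0,-0.05],[0,0,0],[0,0,0]], angular=[[0,0,0],[0,0,0],[0,0,0],[0,0,0],[0,0,0],[0,0,0]], hand=[0,0,0,0,0,0])

```text
clock: 33.92
position: [0.4333, 0.3026, 0.2514]
ee_rot: [-0.002, -0.134, 0.991, -0.0]
contact_force: [-0.5, -0.3, 0.4]
width: 0.0
gripper_force: 0.0
```

```bash
python3 -c "
from h import *
go(.435,.3015,.230,1.836)"
```

```text
clock 33.92 pos [0.4333 0.3026 0.2514] psi 1.839 zz -1.0 F [-0.5 -0.3  0.4] w 0.0 g 0.0 q6 -1.36
shares total lin [ 0.0034 -0.0022 -0.0427] ang -0.04
```

Request:
carry_out(linear=[[0.002,-0.002,-0.016],[0,0,-0.012],[0,0,-0.008],[0,0,-0.006],[0,0,0],[0,0,0]], angular=[[0,0,0],[0,0,0],[0,0,0],[0,0,0],[0,0,0],[0,0,0]], hand=[0,0,0,0,0,0])

```text
clock: 34.42
position: [0.4359, 0.3005, 0.2343]
ee_rot: [0.002, -0.132, 0.991, 0.001]
contact_force: [-1.7, 0.9, 14.4]
width: 0.0001
gripper_force: 7.2
```

Request:
carry_out(linear=[[0,0,-0.004],[0,0,0],[0,0,0]], angular=[[0,0,0],[0,0,0],[0,0,0]], hand=[0,0,0])

```text
clock: 34.67
position: [0.4358, 0.3004, 0.234]
ee_rot: [0.002, -0.132, 0.991, 0.001]
contact_force: [-5.3, -0.9, 26.7]
width: -0.0
gripper_force: 13.3
```

```bash
python3 -c "
from h import *
go(.435,.3015,.230,1.836)
x=grab('scene'); cv2.imwrite('pics/b3.png',cv2.resize(x[225:325,390:510],None,fx=5,fy=5,interpolation=cv2.INTER_CUBIC)[:,:,::-1])"
```

```text
clock 34.67 pos [0.4358 0.3004 0.234 ] psi 1.836 zz -1.0 F [-5.3 -0.9 26.7] w -0.0 g 13.3 q6 -1.36
shares total lin [-0.0016  0.0021 -0.0081] ang 0.003
```

View pics/b3.png

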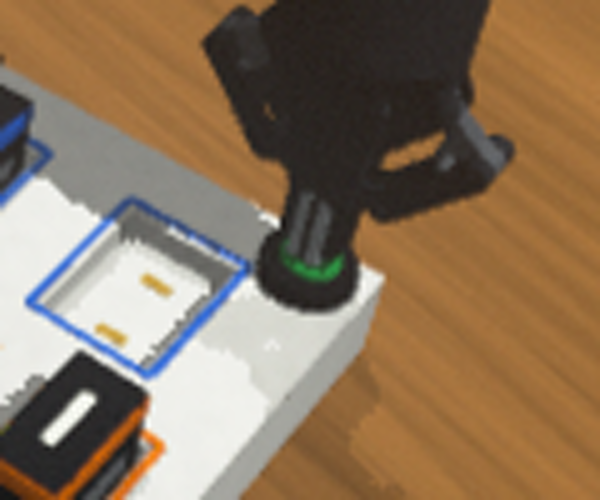

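Request:
carry_out(linear=[[0,0,0.008],[0,0,0.002],[0,0,0]], angular=[[0,0,0],[0,0,0],[0,0,0]], hand=[0,0,0])

```text
clock: 34.97
position: [0.4359, 0.3004, 0.236]
ee_rot: [0.002, -0.132, 0.991, 0.001]
contact_force: [1.1, 1.8, 4.1]
width: 0.0001
gripper_force: 1.9
```

Request:
carry_out(linear=[[0,0,0.004],[0,0,0],[0,0,0]], angular=[[0,0,0],[0,0,0],[0,0,0]], hand=[0,0,0])

```text
clock: 35.22
position: [0.4358, 0.3003, 0.2366]
ee_rot: [0.001, -0.133, 0.991, 0.0]
contact_force: [2.0, 1.4, 3.2]
width: 0.0001
gripper_force: 1.8
```

Request:
carry_out(linear=[[0,0,0.004],[0,0,0],[0,0,0]], angular=[[0,0,0],[0,0,0],[0,0,0]], hand=[0,0,0])

```text
clock: 35.47
position: [0.4352, 0.3001, 0.2382]
ee_rot: [-0.0, -0.133, 0.991, -0.0]
contact_force: [3.0, 0.4, 1.9]
width: -0.0001
gripper_force: 1.3
```

Request:
carry_out(linear=[[0,0,0.004],[0,0,0],[0,0,0]], angular=[[0,0,0],[0,0,0],[0,0,0]], hand=[0,0,0])

```text
clock: 35.72
position: [0.4348, 0.2999, 0.2401]
ee_rot: [-0.001, -0.133, 0.991, -0.0]
contact_force: [1.4, 0.0, 1.4]
width: -0.0004
gripper_force: 0.8
```

Request:
carry_out(linear=[[0,0,0.008],[0,0,0],[0,0,0]], angular=[[0,0,0],[0,0,0],[0,0,0]], hand=[0,0,0])

```text
clock: 35.97
position: [0.4347, 0.3, 0.2442]
ee_rot: [-0.001, -0.133, 0.991, -0.0]
contact_force: [-0.5, -1.0, -0.1]
width: -0.0002
gripper_force: 0.0
```

The force built up like a spring over about 6 mm and then hit a hard stop, so the button went fully down. Now I'll retreat, take a last look and hand in.

Request:
carry_out(linear=[[0,0,0.04],[0,0,0.07],[0,0,0.07],[-0.01,-0.07,0.02],[-0.01,-0.07,0],[-0.01,-0.07,0],[0,0,0],[0,0,0]], angular=[[0,0,0],[0,0,0],[0,0,0],[0,0,0],[0,0,0],[0,0,0],[0,0,0],[0,0,0]], hand=[0,0,0,0,0,0,0,0])

```text
clock: 36.63
position: [0.4195, 0.1938, 0.3443]
ee_rot: [-0.0, -0.131, 0.991, 0.0]
contact_force: [0.0, 0.0, -1.5]
width: 0.0002
gripper_force: 0.0
```

```bash
python3 -c "
from h import *
x=grab('scene'); cv2.imwrite('pics/b4.png',cv2.resize(x[110:360,190:490],None,fx=2,fy=2)[:,:,::-1])"
```

```text
(no output)
```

View pics/b4.png

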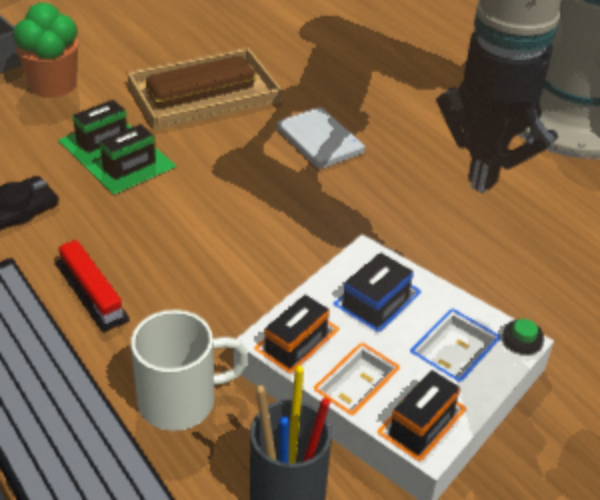

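The last picture shows everything in place, with the button released at (525,330) and the gripper clear of everything.

```bash
python3 -c "
from rig import manip
print(manip.sign_off())"
```

```text
the job is handed in; nothing more can be done
None
```

I handed the job in at about 37 s on the clock: the case is in the tray, both green packs are on the mat, both slim packs and the wide pack are seated in bays of their kind, and the start button was pressed fully and released; no verdict came back from the hand-in.

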